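# Change a worn valve tappet under the camshaft

### The arm

A 6-joint arm with a two-finger parallel gripper is mounted at the origin on the work surface. World frame = base frame: x ahead of the robot, y to its left, z up, the work surface at z = 0. Lengths are in m, angles in rad, forces in N, time in s.
With the tool pointing down it reaches from about 0.35 to 0.975 m from the base axis. Payload 4.9 kg.
Tool frame: the origin (TCP) lies on the centre line of the jaws, within the pads' length; the fingertips stand 14 mm ahead of it and the grasp point (between the pads) lies 5 mm behind it; z points along the fingers, y is the line along which they close (so a half turn about z gives the same grasp; the last joint's range is limited). The gripper opens to 85 mm and grips with 20 to 120 N. Pads are 22 mm wide; open, the fingers measure 114 mm over their backs; the gripper's body (76 mm by 85 mm) begins 54 mm behind the grasp point. The pads swing forward as they close: fully open they stand 13 mm farther back than shut.
Start: joints at [-1.35, 0.053, 1.613, -0, 1.476, -0.119], TCP at [0.208, -0.589, 0.245] pointing down, gripper open.
Joint ranges: [-3.01, 3.01], [-1.01, 2.22], [0.06, 2.58], [-1.02, 4.17], [0.09, 2.62], [-3.14, 3.14]. Speed limits (rad/s): [2.57, 2.57, 3.14, 3.14, 3.14, 3.14].

### API

Orientations are given as a unit quaternion [w, x, y, z].
In Python, from plant import * gives the robot as it stands.
- The arm moves only by the tool send_rows, never from a script. Its argument "steps" is a list of rows, each an object with "translation": the shift along the tool's x, y, z in cm, a list of three; "delta_rot": the turn, a rotation vector about the tool's x, y, z in rad, a list of three; "jaw": the finger opening in cm, from 0 to 8.54. In form: [{"translation": [dx, dy, dz], "delta_rot": [rx, ry, rz], "jaw": jaw}, ...]. A call has exactly 8 rows; each row is the pose to reach, as a shift and turn from the pose commanded when the call began, along the tool's axes at that moment; what a row does not reach only later rows make up. A row lasts 1/10 s, in which the tool goes at most 50 mm and 8.59 degrees, less where a joint would pass 70% of its speed; a pose out of reach is approached as far as the arm can. A call with a gripper value outside its range is refused whole. The fingers move at their own pace and stop on an object; the grip force is fixed at half the most. Time passes only in rows, so rows that repeat a pose let the fingers close, or fill a call up. It gives the time, the measured TCP pose, the force, the opening and the grip force at its end, in the units of the state.
- state(): the state, without advancing time (a new reading comes with each control period).
- grab_frame(name): name is "scene" or "top" or "wrist"; returns a dict with "pixels" (480x640x3 uint8, blue, green, red), "range_z" (480x640 float32, m along the optical axis (not along the pixel's ray), 0 where there is no reading), "fx", "fy", "cx", "cy" (pixels), "dist" ([k1, k2, p1, p2, k3] as OpenCV has them; the pictures are not rectified), "rvec" (rotation vector, rad) and "tvec" (3), from world to camera coordinates, as OpenCV has them. Camera axes: x right, y down, z forward; pixel columns grow to the right and rows downward; lengths in m; the calibration is good to about 2 mm. A picture is of the moment at which its call begins.
- job_done(): hands the job in; it is judged then, once.
The state is a dict: "time": time; "joint_pos": joint angles; "joint_vel": joint speeds; "joint_efforts": joint torques, N m; "tool_pos": TCP position; "tool_rot": TCP orientation; "contact_force": force on the tool from outside, world axes, zero at the start; "ft_torque": the same for the moment, N m; "gripper_width": opening from 0.0 (shut) to 1.0 (fully open); "grasp_force": force on a finger pad.
Only numpy, scipy, OpenCV 4.12 (cv2) and the standard library are available. Lean on these libraries where they do the work, as an engineer would, in place of code of your own. Each camera call takes 0.05 s, during which the arm holds its last target. There are 200 camera calls.

### The job

The bearing-cap bolts are already out; change the worn valve tappet in this cylinder head, the one nearer the camshaft's flange end. Lift off both bearing caps and stand them on the steel tray, lay the camshaft in the tray's two V-blocks (flange to the same side as on the head), put the worn tappet in the round dish, and seat the new tappet from the piece of cardboard fully home in the empty bore. Then lay the camshaft back in its bearings as it was, lobes up, and set each cap squarely back on the bearing it came from.

Things in the scene. Friction and masses are not known exactly. Their poses are not given: they have to be found in the camera images.
- boss_cap_center (a point): Cast bearing cap with a round boss (17 mm across, 9 mm high) on top; block 56 mm (x, across the camshaft) x 22 (y) x 24 tall, 85 g. Point: its centre, 12 mm above its feet. A 28 mm wide arch underneath straddles the 24 mm journal. Starts on either of the head's two bearings, its x along the head's. Grip the 22 mm wide end faces, 56 mm apart along x: one bearing has the flange close by.
- plain_cap_center (a point): Plain bearing cap: the same (56 x 22 x 24 mm, arch underneath, point at the centre 12 mm above the feet, gripped along x), but flat on top, without boss. Starts on the head's other bearing.
- camshaft_mid (a point): Steel camshaft, 178 mm, 0.5 kg. Point: mid-length on its axis; y runs along it to the end with the drive flange (36 mm across, y 79 to 89 mm); z up at the start. Journals 24 mm across at y = -76 and +60. Lobes at y = -42 and +26 point up and outward (tips 18 mm off axis); turned down they would hit the tappets. Bare 20 mm shaft from y = -35 to +19: grip it there, across.
- worn_tappet_center (a point): Worn bucket tappet: steel cylinder 30 mm across, 26 mm tall, lower edge chamfered 3 mm, 60 g. Point: its centre, 13 mm above its underside. It starts in the head's bore at the flange end, under a camshaft lobe, its top 14 mm above the deck.
- new_tappet_center (a point): New bucket tappet, same size and shape as the worn one (30 mm across, 26 mm tall, point at its centre), standing upright on a flat 4 mm thick piece of cardboard, 85 x 100 mm, on the bench.
- head: Fixed cylinder head, 150 (x) x 210 mm (y, +y = flange end). Origin under its middle at bench level. Deck at z = 80 mm, rim 8 mm higher. Worn tappet's bore x 0, y +34: 34 mm wide, 4 mm chamfer, 12 mm deep; seated tappet's centre z = 81. Bore y -34: sound tappet, stays. Half-round bearings at y = -68, +68 (tops, camshaft axis z = 108). Seated: camshaft mid y = +8, caps' centres z = 120 mm.
- tray: Fixed steel tray, 230 (x) x 250 mm (y), rim 12 mm high. Origin under its middle at bench level; floor at z = 4 mm. Two V-blocks (44 x 20 mm, 45-degree V open upward) at x = +55, y = -76 and +60 mm: a camshaft lying in them by its journals has its middle at x = +55, y = 0, z = 50 mm, flange to +y. The floor from x = -110 to +30 mm is free for the caps.
- dish: Fixed round steel parts dish, 122 mm across the rim, 24 mm high; flat inner floor 90 mm across, 4 mm above the bench. Origin under its middle at bench level.

How it is judged:
On the way, in this order (a step that is already met when the one before it is completed fails the run):
1. both caps stand on the tray while the camshaft still lies in its bearings (x of boss_cap_center in the frame of tray between -0.11 and 0.11 m and y of boss_cap_center in the frame of tray between -0.12 and 0.12 m and z of each of boss_cap_center, plain_cap_center in the frame of tray below 0.024 m and angle between each of boss_cap_center, plain_cap_center's own z axis and vertical below 0.15 rad and x of plain_cap_center in the frame of tray between -0.11 and 0.11 m and y of plain_cap_center in the frame of tray between -0.12 and 0.12 m and distance of camshaft_mid from where it was at the start of the episode below 0.008 m), for 0.2 s.
2. the camshaft lies in the V-blocks, the caps still on the tray (x of camshaft_mid in the frame of tray between 0.047 and 0.063 m and y of camshaft_mid in the frame of tray between -0.015 and 0.015 m and z of camshaft_mid in the frame of tray between 0.044 and 0.056 m and x of boss_cap_center in the frame of tray between -0.11 and 0.11 m and y of boss_cap_center in the frame of tray between -0.12 and 0.12 m and z of each of boss_cap_center, plain_cap_center in the frame of tray below 0.024 m and angle between each of boss_cap_center, plain_cap_center's own z axis and vertical below 0.15 rad and x of plain_cap_center in the frame of tray between -0.11 and 0.11 m and y of plain_cap_center in the frame of tray between -0.12 and 0.12 m), for 0.2 s.
3. the worn tappet is in the dish (horizontal distance between worn_tappet_center and dish below 0.042 m and z of worn_tappet_center in the frame of dish below 0.03 m and x of camshaft_mid in the frame of tray between 0.047 and 0.063 m and y of camshaft_mid in the frame of tray between -0.015 and 0.015 m and z of camshaft_mid in the frame of tray between 0.044 and 0.056 m), for 0.2 s.
4. the new tappet is home in the empty bore, the camshaft still in the V-blocks (x of new_tappet_center in the frame of head between -0.004 and 0.004 m and y of new_tappet_center in the frame of head between 0.03 and 0.038 m and z of new_tappet_center in the frame of head between 0.078 and 0.084 m and angle between new_tappet_center's own z axis and vertical below 0.1 rad and x of camshaft_mid in the frame of tray between 0.047 and 0.063 m and y of camshaft_mid in the frame of tray between -0.015 and 0.015 m and z of camshaft_mid in the frame of tray between 0.044 and 0.056 m), for 0.2 s.
5. the camshaft lies in its bearings again, the caps still on the tray (all of step 1 and angle between the y axis of camshaft_mid and the y axis of head, either way round below 0.06 rad and angle between camshaft_mid's own z axis and vertical below 0.8 rad and x of new_tappet_center in the frame of head between -0.004 and 0.004 m and y of new_tappet_center in the frame of head between 0.03 and 0.038 m and z of new_tappet_center in the frame of head between 0.078 and 0.084 m and angle between new_tappet_center's own z axis and vertical below 0.1 rad), for 0.2 s.
At the end, for the whole second after the job is handed in: Camshaft within 8 mm and 0.06 rad of its old place, lobes up (0.8 rad); each cap upright and square on its own bearing, within 8 mm of where it sat; the new tappet upright and fully down (3 mm) in the bore at the flange end; the worn tappet in the dish; all released and at rest (distance of each of camshaft_mid, boss_cap_center, plain_cap_center from where it was at the start of the episode below 0.008 m and angle between the y axis of camshaft_mid and the y axis of head, either way round below 0.06 rad and angle between camshaft_mid's own z axis and vertical below 0.8 rad and angle between each of boss_cap_center, plain_cap_center, new_tappet_center's own z axis and vertical below 0.1 rad and angle between the x axis of each of boss_cap_center, plain_cap_center and the x axis of head, either way round below 0.15 rad and x of new_tappet_center in the frame of head between -0.004 and 0.004 m and y of new_tappet_center in the frame of head between 0.03 and 0.038 m and z of new_tappet_center in the frame of head between 0.078 and 0.084 m and horizontal distance between worn_tappet_center and dish below 0.042 m and z of worn_tappet_center in the frame of dish below 0.03 m and linear speed of each of boss_cap, plain_cap, camshaft, worn_tappet, new_tappet below 0.02 m/s); the robot touches nothing.
It also fails if it takes over 149 s, if anything falls off the work surface, if the arm or the gripper's body presses on something with over 40 N, if the wrist force passes 120 N, or if a joint passes its speed limit or range.

## Working session

There is one attempt and no reset: what is moved stays moved. The work goes in short steps, Python scripts to look and compute and a tool call to move; the robot and the scene stay as the last step left them, time stands still between calls to the robot, and variables do not carry over. Pictures are saved under pics/ and viewed, at most 14 in all, crops included, and the job is handed in when it is done.

Besides the shell and the picture viewer there is one more tool, called after ">>>" by a JSON object that holds its "method" and its "body". send_rows: Moves the arm, as the interface text tells. Its arguments: {"type":"object","properties":{"steps":{"type":"array","items":{"type":"object","properties":{"translation":{"type":"array","items":{"type":"number"}},"delta_rot":{"type":"array","items":{"type":"number"}},"jaw":{"type":"number"}}}}},"required":["steps"]}

```bash
ls; mkdir -p pics
python3 - <<'E'
from plant import *
import cv2,numpy as np,pickle
d={}
for n in ("top","scene"):
    f=grab_frame(n); d[n]=f; cv2.imwrite(f"pics/{n}0.png",f["pixels"]); print(n,f["fx"],f["cx"],f["cy"],f["dist"],f["rvec"],f["tvec"])
pickle.dump(d,open("f0.pkl","wb")); print(state())
E
```

```text
pics
top 482.83395377789213 324.30533131317384 248.0615876236229 [0.01681214 0.         0.         0.         0.        ] [ 2.26095873 -1.93908844  0.20812678] [-0.08421245  0.56569152  0.78869286]
scene 446.053403703474 317.6059821283199 240.4789995006662 [-0.03007255  0.          0.          0.          0.        ] [ 2.02164278  1.67149826 -0.51916171] [-0.10851957 -0.39797139  1.23393761]
{'time': 0.1, 'joint_pos': array([-1.34995108e+00,  5.33191090e-02,  1.61415547e+00,  2.42940298e-05,
        1.47597743e+00, -1.19037828e-01]), 'joint_vel': array([ 1.82535300e-03, -4.74753377e-04, -1.95824466e-03,  1.86582033e-03,
       -1.53937274e-05,  6.62795162e-04]), 'joint_efforts': array([ 5.44491595e-04, -3.94901597e+01, -3.71365178e+01, -1.14683126e-04,
        3.83053586e-03, -7.67466133e-06]), 'tool_pos': array([ 0.20822776, -0.58873058,  0.24416913]), 'tool_rot': array([-9.29088299e-04,  9.85594427e-01,  1.69123510e-01, -3.52278717e-05]), 'contact_force': array([ 1.10908965,  0.29062464, -0.17337029]), 'ft_torque': array([ 0.03774486, -0.00850672, -0.04504173]), 'grasp_force': 0.0, 'gripper_width': 1.0006787991177661}
```

View pics/top0.png

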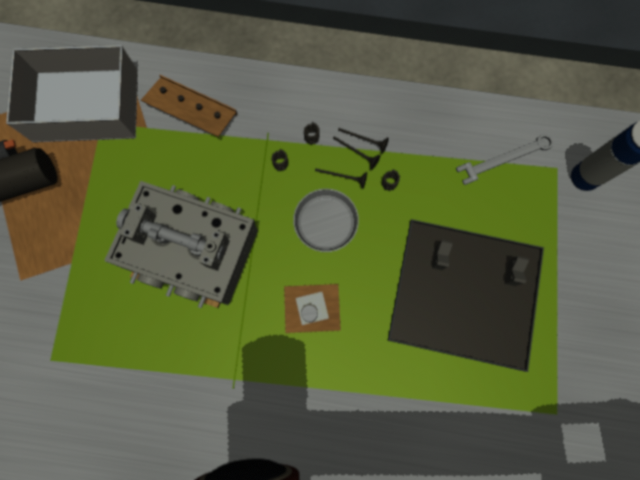

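View pics/scene0.png

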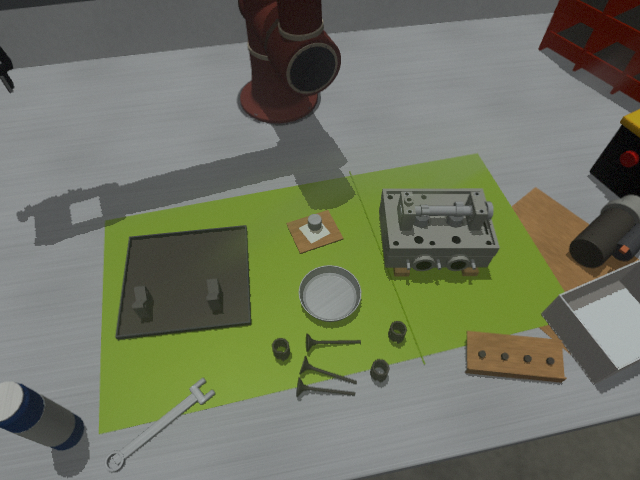

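The top view shows the head at about (185,243) with the flange at its left end (125,215). The tray is at (465,295) with V-blocks at (443,253) and (517,268), the dish at (326,220), and the cardboard with the new tappet at (310,312). In the scene view the boss cap appears to be on the non-flange bearing at (408,205).

```bash
cat > h.py <<'E'
import cv2,numpy as np,pickle
def cam(f):
    K=np.array([[f["fx"],0,f["cx"]],[0,f["fy"],f["cy"]],[0,0,1.]])
    return K,np.array(f["dist"],float),cv2.Rodrigues(np.array(f["rvec"],float))[0],np.array(f["tvec"],float).ravel()
def world(f):
    K,D,R,t=cam(f); h,w=f["range_z"].shape
    u,v=np.meshgrid(np.arange(w),np.arange(h))
    n=cv2.undistortPoints(np.stack([u,v],-1).reshape(-1,1,2).astype(float),K,D).reshape(h,w,2)
    z=f["range_z"]; P=np.dstack([n*z[...,None],z]); W=(P-t)@R; W[z==0]=np.nan
    return W
def onplane(f,uv,z):
    K,D,R,t=cam(f)
    n=cv2.undistortPoints(np.array(uv,float).reshape(-1,1,2),K,D).reshape(-1,2)
    d=np.c_[n,np.ones(len(n))]@R; c=-R.T@t
    return c+d*((z-c[2])/d[:,2])[:,None]
def proj(f,P):
    K,D,R,t=cam(f); return cv2.projectPoints(np.array(P,float).reshape(-1,3),R,t,K,D)[0].reshape(-1,2)
E
python3 - <<'E'
from h import *
d=pickle.load(open("f0.pkl","rb"))
for n in d:
    f=d[n]; W=world(f); Z=W[...,2]
    print(n,"table z",np.nanmedian(Z))
    hsv=cv2.cvtColor(f["pixels"],cv2.COLOR_BGR2HSV)
    reg={"top":dict(head=(100,170,265,310),tray=(380,210,550,375),dish=(285,180,365,260),card=(275,275,350,340)),
         "scene":dict(head=(375,180,505,280),tray=(110,220,260,345),dish=(295,260,365,325),card=(280,205,350,260))}[n]
    for k,(a,b,c,e) in reg.items():
        w=W[b:e,a:c].reshape(-1,3); w=w[~np.isnan(w[:,0])]
        z0={"head":(.083,.093),"tray":(.008,.05),"dish":(.017,.03),"card":(.025,.036)}[k]
        s=w[(w[:,2]>z0[0])&(w[:,2]<z0[1])]
        if k=="tray":
            v=w[(w[:,2]>.03)]; print(n,"vblock pts",len(v)); 
            m=((hsv[b:e,a:c,1]<90)&(f["pixels"][b:e,a:c].max(2)<110)&(Z[b:e,a:c]<.03)).astype(np.uint8)
            cs=max(cv2.findContours(m,0,1)[0],key=cv2.contourArea).reshape(-1,2)+[a,b]
            r=cv2.minAreaRect(onplane(f,cs,.012)[:,:2].astype(np.float32)); print(n,"tray mask",r)
            if len(v)>10:
                ok,lab,c2=cv2.kmeans(v.astype(np.float32),2,None,(3,50,1e-4),3,0); print(c2)
        if len(s)>5: print(n,k,len(s),cv2.minAreaRect(s[:,:2].astype(np.float32)), s.mean(0), cv2.minEnclosingCircle(s[:,:2].astype(np.float32)))
    # high things on head
    a,b,c,e=reg["head"]; w=W[b:e,a:c].reshape(-1,3); w=w[~np.isnan(w[:,0])]
    s=w[w[:,2]>.125]; print(n,"high",len(s))
    if len(s)>6:
        ok,lab,c2=cv2.kmeans(s.astype(np.float32),2,None,(3,50,1e-4),3,0); print(c2,[ (lab==i).sum() for i in (0,1)],[s[lab.ravel()==i].max(0) for i in (0,1)])
        for i in (0,1):
            q=s[(lab.ravel()==i)]; print(cv2.minAreaRect(q[:,:2].astype(np.float32)),np.percentile(q[:,2],[5,50,95]))
E
```

```text
top table z 0.0003416288525266617
top head 1955 ((0.5433512330055237, 0.2481267750263214), (0.21320153772830963, 0.15194182097911835), 79.4211654663086) [0.54132819 0.2405026  0.08745726] ((0.5434139370918274, 0.24794834852218628), 0.1301606297492981)
top vblock pts 694
top tray mask ((0.5394949913024902, -0.2643744945526123), (0.24818648397922516, 0.2268446385860443), 86.17952728271484)
[[ 0.58835727 -0.34259015  0.04219134]
 [ 0.5974381  -0.20826572  0.04258383]]
top tray 1965 ((0.539560854434967, -0.2665455639362335), (0.2521510422229767, 0.23071658611297607), 86.30769348144531) [ 0.56178715 -0.27793469  0.02164885] ((0.5401126146316528, -0.26559486985206604), 0.16976609826087952)
top dish 535 ((0.6470210552215576, 0.009365744888782501), (0.12043430656194687, 0.14998118579387665), 89.765625) [0.64684179 0.00612888 0.02199137] ((0.6517320871353149, -0.0021176431328058243), 0.08292844146490097)
top card 226 ((0.45809873938560486, 0.012771815061569214), (0.02838522009551525, 0.028452130034565926), 9.194583892822266) [0.45734801 0.01259813 0.02960543] ((0.45738252997398376, 0.01264637
[... 1479 characters left out ...]
06420695781708, 0.014217084273695946), (0.02855881117284298, 0.028840843588113785), 67.14242553710938) [0.46140527 0.01420057 0.0300782 ] ((0.46069571375846863, 0.01473461464047432), 0.015997251495718956)
scene high 637
[[0.53611964 0.18082832 0.13374197]
 [0.55836517 0.3157432  0.1317351 ]] [np.int64(307), np.int64(330)] [array([0.56190893, 0.22022102, 0.14469486]), array([0.58628858, 0.34465266, 0.13614154])]
((0.5351255536079407, 0.19604052603244781), (0.05082548037171364, 0.056097108870744705), 79.32670593261719) [0.1274347  0.13295232 0.14225141]
((0.5569730401039124, 0.3157845437526703), (0.055150073021650314, 0.05457589030265808), 29.431903839111328) [0.12562944 0.1324173  0.13442639]
```

```bash
cat >> h.py <<'E'
from scipy.spatial.transform import Rotation as Ro
def fr(x,y,deg): 
    a=np.radians(deg); return np.array([x,y,0]),np.array([[np.cos(a),-np.sin(a),0],[np.sin(a),np.cos(a),0],[0,0,1]])
HEAD=fr(.5435,.2488,-10.55); TRAY=fr(.5408,-.2650,-3.75); DISH=fr(.6346,.012,0)
def w(F,p): return F[0]+F[1]@np.array(p,float)
def toolR(yaw): # deg
    a=np.radians(yaw); return np.array([[np.cos(a),np.sin(a),0],[np.sin(a),-np.cos(a),0],[0,0,-1]])
def shift(s,p,yaw):
    q=s["tool_rot"]; R=Ro.from_quat([q[1],q[2],q[3],q[0]]).as_matrix()
    T=R.T@(np.array(p)-s["tool_pos"])*100; r=Ro.from_matrix(R.T@toolR(yaw)).as_rotvec()
    print("shift cm",T.round(2),"rot",r.round(4)); return T,r
def toolpt(s,W):
    q=s["tool_rot"]; R=Ro.from_quat([q[1],q[2],q[3],q[0]]).as_matrix(); return (np.asarray(W)-s["tool_pos"])@R
HY=79.45; TY=86.25
E
python3 - <<'E'
from h import *; from plant import *
s=state(); p=w(HEAD,[0,-.068,.24]); print(p); shift(s,p,HY)
E
```

```text
[0.53104964 0.18194951 0.24      ]
shift cm [ 56.13 -61.9    0.54] rot [-0.0015 -0.0012 -1.0468]
```

>>> {"method": "send_rows", "body": {"steps": [{"translation": [1, -1, 0], "delta_rot": [0, 0, -0.08], "jaw": 8.5}, {"translation": [3, -3, 0], "delta_rot": [0, 0, -0.22], "jaw": 8.5}, {"translation": [5.5, -6, 0], "delta_rot": [0, 0, -0.36], "jaw": 8.5}, {"translation": [8.5, -9, 0], "delta_rot": [0, 0, -0.5], "jaw": 8.5}, {"translation": [11.5, -12.5, 0], "delta_rot": [0, 0, -0.64], "jaw": 8.5}, {"translation": [14.5, -16, 0], "delta_rot": [0, 0, -0.78], "jaw": 8.5}, {"translation": [17.5, -19.5, 0], "delta_rot": [0, 0, -0.92], "jaw": 8.5}, {"translation": [20.5, -22.5, 0], "delta_rot": [0, 0, -1.047], "jaw": 8.5}]}}

```text
time: 0.9
tool_pos: [0.3267, -0.3067, 0.2447]
tool_rot: [-0.0, 0.767, 0.641, 0.0]
contact_force: [0.8, -0.2, 0.4]
gripper_width: 1.001
grasp_force: 0.0
```

Run:
```python
from h import *; from plant import *
s=state(); print(s["tool_pos"],s["joint_pos"]); p=w(HEAD,[0,-.068,.24]); shift(s,p,HY)
```

```text
[ 0.32665555 -0.30665941  0.2447488 ] [-9.20327802e-01 -3.92918758e-01  2.00643167e+00  1.96311965e-04
  1.52862677e+00 -7.41372966e-01]
shift cm [51.72 11.42  0.5 ] rot [-0.0003 -0.0005  0.0052]
```

>>> {"method": "send_rows", "body": {"steps": [{"translation": [4, 0.9, 0], "delta_rot": [0, 0, 0], "jaw": 8.5}, {"translation": [8, 1.8, 0], "delta_rot": [0, 0, 0], "jaw": 8.5}, {"translation": [12, 2.7, 0], "delta_rot": [0, 0, 0], "jaw": 8.5}, {"translation": [16, 3.6, 0], "delta_rot": [0, 0, 0], "jaw": 8.5}, {"translation": [20, 4.5, 0], "delta_rot": [0, 0, 0], "jaw": 8.5}, {"translation": [24, 5.4, 0], "delta_rot": [0, 0, 0], "jaw": 8.5}, {"translation": [28, 6.3, 0], "delta_rot": [0, 0, 0], "jaw": 8.5}, {"translation": [32, 7.2, 0], "delta_rot": [0, 0, 0], "jaw": 8.5}]}}

```text
time: 1.7
tool_pos: [0.456, -0.0056, 0.245]
tool_rot: [0.0, 0.769, 0.639, -0.0]
contact_force: [0.1, -0.8, 0.7]
gripper_width: 0.998
grasp_force: 0.0
```

>>> {"method": "send_rows", "body": {"steps": [{"translation": [4, 0.9, 0], "delta_rot": [0, 0, 0], "jaw": 8.5}, {"translation": [8, 1.8, 0], "delta_rot": [0, 0, 0], "jaw": 8.5}, {"translation": [11.5, 2.6, 0], "delta_rot": [0, 0, 0], "jaw": 8.5}, {"translation": [14.5, 3.2, 0], "delta_rot": [0, 0, 0], "jaw": 8.5}, {"translation": [17, 3.7, 0.3], "delta_rot": [0, 0, 0], "jaw": 8.5}, {"translation": [18.8, 4.1, 0.5], "delta_rot": [0, 0, 0], "jaw": 8.5}, {"translation": [19.7, 4.2, 0.5], "delta_rot": [0, 0, 0], "jaw": 8.5}, {"translation": [19.7, 4.2, 0.5], "delta_rot": [0, 0, 0], "jaw": 8.5}]}}

```text
time: 2.5
tool_pos: [0.533, 0.1792, 0.2398]
tool_rot: [-0.0, 0.769, 0.64, -0.001]
contact_force: [0.1, -0.2, -0.2]
gripper_width: 0.999
grasp_force: 0.0
```

Run:
```python
from h import *; from plant import *
s=state(); print(s["tool_pos"]); shift(s,w(HEAD,[0,-.068,.24]),HY)
f=grab_frame("wrist"); pickle.dump(f,open("w1.pkl","wb")); cv2.imwrite("pics/w1.png",f["pixels"])
W=world(f); h=(W-HEAD[0])@HEAD[1]
# height profile in head frame
for nm,yr in (("boss",(-.077,-.059)),):
    for z0,z1 in ((.13,.135),(.1385,.146),(.1,.112),(.083,.092)):
        m=(h[...,2]>z0)&(h[...,2]<z1)&(abs(h[...,0])<.12)&(h[...,1]<-.045)&(h[...,1]>-.12)
        q=h[m]; print(z0,len(q), q.mean(0) if len(q) else 0, q.min(0),q.max(0), cv2.minAreaRect(q[:,:2].astype(np.float32)))
```

```text
[0.53303981 0.17921543 0.23977389]
shift cm [ 0.23 -0.25 -0.02] rot [-0.0011  0.0005  0.0015]
0.13 2431 [-5.83162027e-06 -6.63616478e-02  1.32595124e-01] [-0.02804469 -0.07875561  0.13009032] [ 0.02798276 -0.05584235  0.13498161] ((-3.3332034945487976e-05, -0.06730581074953079), (0.02288665808737278, 0.05603690817952156), 89.9350814819336)
0.1385 571 [ 4.14391794e-05 -6.65178238e-02  1.41483146e-01] [-0.00805625 -0.07571839  0.1385002 ] [ 0.00799848 -0.05860653  0.14384823] ((6.666546687483788e-05, -0.06689786165952682), (0.016435706987977028, 0.01644352450966835), 71.66376495361328)
0.1 234 [ 0.00044037 -0.05476629  0.10730673] [-0.02797116 -0.058356    0.10018367] [ 0.02773554 -0.04517316  0.11199497] ((-0.00013573840260505676, -0.051759932190179825), (0.05570712313055992, 0.013090022839605808), 0.23961618542671204)
0.083 3694 [-0.00029705 -0.08665754  0.08800923] [-0.07545759 -0.10455294  0.08300171] [ 0.07535727 -0.04501375  0.09195203] ((-4.340708255767822e-05, -0.07482562214136124), (0.059499770402908325, 0.15079352259635925), 89.94786071777344)
```

View pics/w1.png

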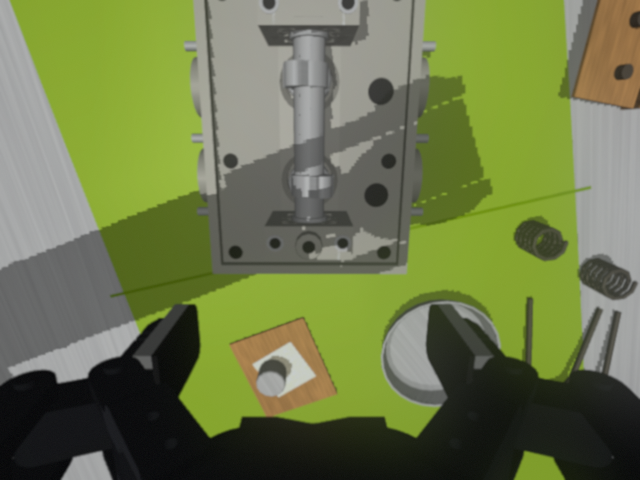

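The wrist view shows the boss cap at (309,245) and the head's rim square to the view. The cap is centred at head (0, -67 mm), so the head frame is good to about 1 mm.

>>> {"method": "send_rows", "body": {"steps": [{"translation": [0.3, -0.2, 1], "delta_rot": [0, 0, 0], "jaw": 8.5}, {"translation": [0.3, -0.2, 3], "delta_rot": [0, 0, 0], "jaw": 8.5}, {"translation": [0.3, -0.2, 5.5], "delta_rot": [0, 0, 0], "jaw": 8.5}, {"translation": [0.3, -0.2, 8], "delta_rot": [0, 0, 0], "jaw": 8.5}, {"translation": [0.3, -0.2, 10], "delta_rot": [0, 0, 0], "jaw": 8.5}, {"translation": [0.3, -0.2, 11.3], "delta_rot": [0, 0, 0], "jaw": 8.5}, {"translation": [0.3, -0.2, 11.9], "delta_rot": [0, 0, 0], "jaw": 8.5}, {"translation": [0.3, -0.2, 11.9], "delta_rot": [0, 0, 0], "jaw": 8.5}]}}

```text
time: 3.35
tool_pos: [0.5314, 0.1816, 0.1206]
tool_rot: [-0.0, 0.769, 0.639, -0.001]
contact_force: [0.3, -0.4, 0.5]
gripper_width: 0.992
grasp_force: 0.0
```

>>> {"method": "send_rows", "body": {"steps": [{"translation": [0, 0, 0], "delta_rot": [0, 0, 0], "jaw": 6.5}, {"translation": [0, 0, 0], "delta_rot": [0, 0, 0], "jaw": 5.0}, {"translation": [0, 0, 0], "delta_rot": [0, 0, 0], "jaw": 5.0}, {"translation": [0, 0, 0], "delta_rot": [0, 0, 0], "jaw": 5.0}, {"translation": [0, 0, 0], "delta_rot": [0, 0, 0], "jaw": 5.0}, {"translation": [0, 0, 0], "delta_rot": [0, 0, 0], "jaw": 5.0}, {"translation": [0, 0, 0], "delta_rot": [0, 0, 0], "jaw": 5.0}, {"translation": [0, 0, 0], "delta_rot": [0, 0, 0], "jaw": 5.0}]}}

```text
time: 4.15
tool_pos: [0.5329, 0.1824, 0.1234]
tool_rot: [0.001, 0.769, 0.639, 0.001]
contact_force: [-1.6, -0.3, 6.3]
gripper_width: 0.64
grasp_force: 66.2
```

Run:
```python
from h import *; from plant import *
s=state(); print(s["tool_pos"],(s["tool_pos"]-HEAD[0])@HEAD[1],s["contact_force"],s["grasp_force"],s["gripper_width"],s["joint_pos"])
```

```text
[0.53287348 0.18236347 0.12336704] [ 0.00171721 -0.0672591   0.12336704] [-1.62654061 -0.26770864  6.27738438] 66.19556307792664 0.6402475757317017 [1.97446181e-01 1.19238344e-02 1.86581136e+00 3.50971247e-04
 1.26111041e+00 3.81228696e-01]
```

>>> {"method": "send_rows", "body": {"steps": [{"translation": [0, 0, -0.5], "delta_rot": [0, 0, 0], "jaw": 5.0}, {"translation": [0, 0, -1.5], "delta_rot": [0, 0, 0], "jaw": 5.0}, {"translation": [0, 0, -3], "delta_rot": [0, 0, 0], "jaw": 5.0}, {"translation": [0, 0, -5], "delta_rot": [0, 0, 0], "jaw": 5.0}, {"translation": [0, 0, -7], "delta_rot": [0, 0, 0], "jaw": 5.0}, {"translation": [0, 0, -8.5], "delta_rot": [0, 0, 0], "jaw": 5.0}, {"translation": [0, 0, -9], "delta_rot": [0, 0, 0], "jaw": 5.0}, {"translation": [0, 0, -9], "delta_rot": [0, 0, 0], "jaw": 5.0}]}}

```text
time: 4.95
tool_pos: [0.5324, 0.182, 0.2126]
tool_rot: [0.001, 0.769, 0.639, 0.001]
contact_force: [-0.1, 1.0, -0.2]
gripper_width: 0.643
grasp_force: 65.6
```

Run:
```python
from h import *; from plant import *
s=state(); print(s["tool_pos"],(s["tool_pos"]-HEAD[0])@HEAD[1],s["contact_force"]); shift(s,w(TRAY,[-.045,-.06,.2]),HY)
f=grab_frame("wrist"); cv2.imwrite("pics/w2.png",f["pixels"])
W=world(f); t=(W-s["tool_pos"])@HEAD[1]; tt=toolpt(s,W)
m=(abs(tt[...,0])<.02)&(abs(tt[...,1])<.023)&(tt[...,2]<.02)&(tt[...,2]>-.04); q=tt[m]
print(len(q), np.percentile(q,[2,50,98],axis=0))
```

```text
[0.53235739 0.1820365  0.21257834] [ 0.00126971 -0.06767503  0.21257834] [-0.1325262   1.04366916 -0.17695633]
shift cm [-50.29   5.25   1.23] rot [ 0.002  -0.0008  0.0001]
10132 [[-0.0098047  -0.02211878 -0.01907772]
 [ 0.00554825 -0.00013441 -0.00930358]
 [ 0.01179842  0.02210751  0.00997401]]
```

View pics/w2.png

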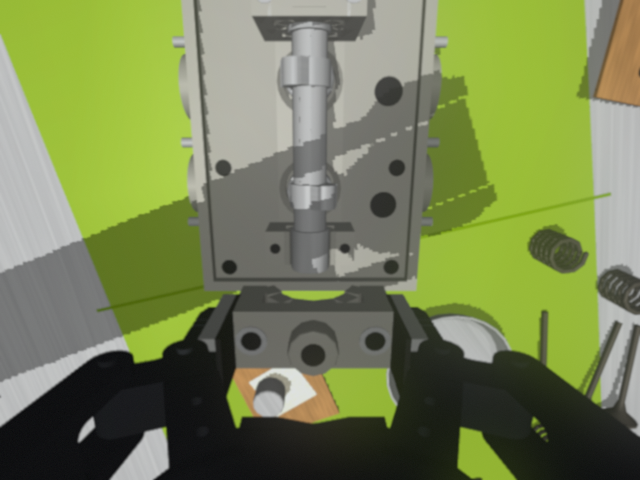

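The boss cap is held level at about (312,330), and the camshaft still lies in its bearings at (310,140).

>>> {"method": "send_rows", "body": {"steps": [{"translation": [-0.5, 0, 0], "delta_rot": [0, 0, 0], "jaw": 5.0}, {"translation": [-1.5, 0.1, 0], "delta_rot": [0, 0, 0], "jaw": 5.0}, {"translation": [-3, 0.3, 0], "delta_rot": [0, 0, 0], "jaw": 5.0}, {"translation": [-5.5, 0.5, 0], "delta_rot": [0, 0, 0], "jaw": 5.0}, {"translation": [-8.5, 0.9, 0], "delta_rot": [0, 0, 0], "jaw": 5.0}, {"translation": [-12, 1.2, 0], "delta_rot": [0, 0, 0], "jaw": 5.0}, {"translation": [-16, 1.6, 0], "delta_rot": [0, 0, 0], "jaw": 5.0}, {"translation": [-20, 2, 0], "delta_rot": [0, 0, 0], "jaw": 5.0}]}}

```text
time: 5.8
tool_pos: [0.514, -0.0207, 0.211]
tool_rot: [0.0, 0.769, 0.639, -0.0]
contact_force: [0.3, -0.0, -0.5]
gripper_width: 0.641
grasp_force: 65.6
```

>>> {"method": "send_rows", "body": {"steps": [{"translation": [-4, 0.4, 0], "delta_rot": [0, 0, 0], "jaw": 5.0}, {"translation": [-8, 0.8, 0.5], "delta_rot": [0, 0, 0], "jaw": 5.0}, {"translation": [-12, 1.2, 1], "delta_rot": [0, 0, 0], "jaw": 5.0}, {"translation": [-16, 1.6, 1.5], "delta_rot": [0, 0, 0], "jaw": 5.0}, {"translation": [-19.5, 2, 2.5], "delta_rot": [0, 0, 0], "jaw": 5.0}, {"translation": [-22.5, 2.3, 3.5], "delta_rot": [0, 0, 0], "jaw": 5.0}, {"translation": [-25, 2.6, 5], "delta_rot": [0, 0, 0], "jaw": 5.0}, {"translation": [-27, 2.9, 7], "delta_rot": [0, 0, 0], "jaw": 5.0}]}}

```text
time: 6.6
tool_pos: [0.4932, -0.292, 0.1415]
tool_rot: [0.001, 0.77, 0.638, -0.0]
contact_force: [-0.7, 1.3, 0.1]
gripper_width: 0.639
grasp_force: 65.6
```

>>> {"method": "send_rows", "body": {"steps": [{"translation": [-1.5, 0.2, 2.5], "delta_rot": [0, 0, 0], "jaw": 5.0}, {"translation": [-2.6, 0.3, 5], "delta_rot": [0, 0, 0], "jaw": 5.0}, {"translation": [-3.1, 0.4, 7.5], "delta_rot": [0, 0, 0], "jaw": 5.0}, {"translation": [-3.3, 0.4, 9.5], "delta_rot": [0, 0, 0], "jaw": 5.0}, {"translation": [-3.3, 0.4, 10.8], "delta_rot": [0, 0, 0], "jaw": 5.0}, {"translation": [-3.3, 0.4, 11.5], "delta_rot": [0, 0, 0], "jaw": 5.0}, {"translation": [-3.3, 0.4, 11.8], "delta_rot": [0, 0, 0], "jaw": 5.0}, {"translation": [-3.3, 0.4, 11.8], "delta_rot": [0, 0, 0], "jaw": 5.0}]}}

```text
time: 7.4
tool_pos: [0.4921, -0.3224, 0.0237]
tool_rot: [0.0, 0.769, 0.639, 0.0]
contact_force: [0.7, 0.6, -0.6]
gripper_width: 0.645
grasp_force: 65.6
```

Run:
```python
from h import *; from plant import *
s=state(); print(s["tool_pos"],(s["tool_pos"]-TRAY[0])@TRAY[1],s["contact_force"]); shift(s,w(TRAY,[-.045,-.06,.0195]),HY)
```

```text
[ 0.4920819  -0.32243088  0.02370771] [-0.04485763 -0.06049423  0.02370771] [ 0.68208829  0.5775741  -0.56753017]
shift cm [ 0.05 -0.02  0.42] rot [0.0005 0.0003 0.0003]
```

>>> {"method": "send_rows", "body": {"steps": [{"translation": [0, 0, 0.2], "delta_rot": [0, 0, 0], "jaw": 5.0}, {"translation": [0, 0, 0.45], "delta_rot": [0, 0, 0], "jaw": 5.0}, {"translation": [0, 0, 0.45], "delta_rot": [0, 0, 0], "jaw": 5.0}, {"translation": [0, 0, 0.45], "delta_rot": [0, 0, 0], "jaw": 6.2}, {"translation": [0, 0, 0.45], "delta_rot": [0, 0, 0], "jaw": 7.2}, {"translation": [0, 0, 0.45], "delta_rot": [0, 0, 0], "jaw": 8.5}, {"translation": [0, 0, 0.45], "delta_rot": [0, 0, 0], "jaw": 8.5}, {"translation": [0, 0, 0.45], "delta_rot": [0, 0, 0], "jaw": 8.5}]}}

```text
time: 8.2
tool_pos: [0.4919, -0.3222, 0.0188]
tool_rot: [-0.0, 0.769, 0.639, -0.0]
contact_force: [-0.8, -0.5, 0.3]
gripper_width: 0.995
grasp_force: 0.0
```

>>> {"method": "send_rows", "body": {"steps": [{"translation": [0, 0, 0], "delta_rot": [0, 0, 0], "jaw": 8.5}, {"translation": [0, 0, -1], "delta_rot": [0, 0, 0], "jaw": 8.5}, {"translation": [0, 0, -3], "delta_rot": [0, 0, 0], "jaw": 8.5}, {"translation": [0, 0, -6], "delta_rot": [0, 0, 0], "jaw": 8.5}, {"translation": [0, 0, -10], "delta_rot": [0, 0, 0], "jaw": 8.5}, {"translation": [0, 0, -14], "delta_rot": [0, 0, 0], "jaw": 8.5}, {"translation": [0, 0, -18], "delta_rot": [0, 0, 0], "jaw": 8.5}, {"translation": [0, 0, -22], "delta_rot": [0, 0, 0], "jaw": 8.5}]}}

```text
time: 9.0
tool_pos: [0.4917, -0.3221, 0.2414]
tool_rot: [0.0, 0.769, 0.639, 0.0]
contact_force: [0.3, -1.0, -0.2]
gripper_width: 0.995
grasp_force: 0.0
```

Run:
```python
from h import *; from plant import *
s=state(); print(s["tool_pos"]); shift(s,w(HEAD,[0,.068,.24]),HY)
f=grab_frame("wrist"); cv2.imwrite("pics/w3.png",f["pixels"])
W=world(f); t=(W-TRAY[0])@TRAY[1]
q=t[(t[...,2]>.02)&(t[...,2]<.045)&(t[...,0]<.03)&(t[...,0]>-.11)&(abs(t[...,1])<.12)]; print(len(q),np.percentile(q,[1,50,99],axis=0)); 
if len(q): print(cv2.minAreaRect(q[(q[:,2]>.026)&(q[:,2]<.031)][:,:2].astype(np.float32)))
f=grab_frame("scene"); W=world(f); t=(W-TRAY[0])@TRAY[1]
q=t[(t[...,2]>.02)&(t[...,2]<.045)&(t[...,0]<.03)&(t[...,0]>-.11)&(abs(t[...,1])<.12)]; print(len(q),np.percentile(q,[1,50,99],axis=0) if len(q) else 0)
```

```text
[ 0.49174461 -0.3220796   0.241402  ]
shift cm [63.87 -5.35  0.11] rot [0.0009 0.0005 0.0002]
1573 [[-0.071061   -0.07277158  0.02108638]
 [-0.04361263 -0.05896471  0.02896238]
 [-0.0164334  -0.04699845  0.03895906]]
((-0.04401590675115585, -0.06027964502573013), (0.022198695689439774, 0.05601835250854492), 83.01101684570312)
320 [[-0.07048621 -0.07320609  0.02053947]
 [-0.0373162  -0.05799831  0.02865936]
 [-0.01417966 -0.04588039  0.0392004 ]]
```

>>> {"method": "send_rows", "body": {"steps": [{"translation": [1.5, -0.1, 0], "delta_rot": [0, 0, 0], "jaw": 8.5}, {"translation": [4, -0.4, 0], "delta_rot": [0, 0, 0], "jaw": 8.5}, {"translation": [8, -0.7, 0], "delta_rot": [0, 0, 0], "jaw": 8.5}, {"translation": [12.5, -1, 0], "delta_rot": [0, 0, 0], "jaw": 8.5}, {"translation": [17, -1.4, 0], "delta_rot": [0, 0, 0], "jaw": 8.5}, {"translation": [21.5, -1.8, 0], "delta_rot": [0, 0, 0], "jaw": 8.5}, {"translation": [26, -2.2, 0], "delta_rot": [0, 0, 0], "jaw": 8.5}, {"translation": [30.5, -2.5, 0], "delta_rot": [0, 0, 0], "jaw": 8.5}]}}

```text
time: 9.9
tool_pos: [0.5214, -0.0149, 0.2366]
tool_rot: [-0.002, 0.769, 0.639, -0.001]
contact_force: [1.2, 0.6, -0.0]
gripper_width: 0.998
grasp_force: 0.0
```

>>> {"method": "send_rows", "body": {"steps": [{"translation": [4.5, -0.4, 0], "delta_rot": [0, 0, 0], "jaw": 8.5}, {"translation": [9, -0.8, 0], "delta_rot": [0, 0, 0], "jaw": 8.5}, {"translation": [13.5, -1.2, 0], "delta_rot": [0, 0, 0], "jaw": 8.5}, {"translation": [18, -1.6, 0], "delta_rot": [0, 0, 0], "jaw": 8.5}, {"translation": [22.5, -2, 0], "delta_rot": [0, 0, 0], "jaw": 8.5}, {"translation": [27, -2.3, 0], "delta_rot": [0, 0, 0], "jaw": 8.5}, {"translation": [30.5, -2.6, 0], "delta_rot": [0, 0, 0], "jaw": 8.5}, {"translation": [32.5, -2.8, 0], "delta_rot": [0, 0, 0], "jaw": 8.5}]}}

```text
time: 10.7
tool_pos: [0.5531, 0.3095, 0.2364]
tool_rot: [-0.001, 0.768, 0.64, -0.002]
contact_force: [0.2, -0.1, -0.5]
gripper_width: 0.999
grasp_force: 0.0
```

Run:
```python
from h import *; from plant import *
s=state(); print(s["tool_pos"]); shift(s,w(HEAD,[0,.068,.24]),HY)
f=grab_frame("top"); W=world(f); t=(W-HEAD[0])@HEAD[1]
f=grab_frame("wrist"); W=world(f); t=(W-HEAD[0])@HEAD[1]
q=t[(t[...,2]>.13)&(t[...,2]<.135)&(abs(t[...,0])<.035)&(abs(t[...,1]-.068)<.02)]; print(len(q),cv2.minAreaRect(q[:,:2].astype(np.float32)))
```

```text
[0.55306511 0.30951919 0.23644409]
shift cm [ 0.65  0.17 -0.36] rot [-0.0037  0.0017  0.003 ]
3091 ((1.2252479791641235e-05, 0.06899495422840118), (0.02234054170548916, 0.056153882294893265), 89.87992095947266)
```

>>> {"method": "send_rows", "body": {"steps": [{"translation": [0.5, 0.1, 0.5], "delta_rot": [0, 0, 0], "jaw": 8.5}, {"translation": [0.9, 0.1, 2], "delta_rot": [0, 0, 0], "jaw": 8.5}, {"translation": [0.9, 0, 4.5], "delta_rot": [0, 0, 0], "jaw": 8.5}, {"translation": [0.9, 0, 7.5], "delta_rot": [0, 0, 0], "jaw": 8.5}, {"translation": [0.9, 0, 10], "delta_rot": [0, 0, 0], "jaw": 8.5}, {"translation": [0.9, 0, 11.5], "delta_rot": [0, 0, 0], "jaw": 8.5}, {"translation": [0.9, 0, 12], "delta_rot": [0, 0, 0], "jaw": 8.5}, {"translation": [0.9, 0, 12], "delta_rot": [0, 0, 0], "jaw": 8.5}]}}

```text
time: 11.6
tool_pos: [0.5566, 0.315, 0.1181]
tool_rot: [-0.0, 0.769, 0.639, -0.001]
contact_force: [0.3, 1.0, -0.3]
gripper_width: 0.996
grasp_force: 0.0
```

```bash
sed -i 's/HEAD=fr(.5435,.2488/HEAD=fr(.54365,.2496/' h.py
python3 - <<'E'
from h import *; from plant import *
s=state(); print(s["tool_pos"],(s["tool_pos"]-HEAD[0])@HEAD[1]); shift(s,w(HEAD,[0,.068,.121]),HY)
E
```

```text
[0.55656318 0.31497981 0.11806959] [0.00072427 0.06663892 0.11806959]
shift cm [ 0.14 -0.07 -0.29] rot [-0.001   0.0008 -0.0007]
```

>>> {"method": "send_rows", "body": {"steps": [{"translation": [0.1, -0.1, -0.3], "delta_rot": [0, 0, 0], "jaw": 8.5}, {"translation": [0.1, -0.1, -0.3], "delta_rot": [0, 0, 0], "jaw": 6.5}, {"translation": [0.1, -0.1, -0.3], "delta_rot": [0, 0, 0], "jaw": 5.0}, {"translation": [0.1, -0.1, -0.3], "delta_rot": [0, 0, 0], "jaw": 5.0}, {"translation": [0.1, -0.1, -0.3], "delta_rot": [0, 0, 0], "jaw": 5.0}, {"translation": [0.1, -0.1, -0.3], "delta_rot": [0, 0, 0], "jaw": 5.0}, {"translation": [0.1, -0.1, -0.3], "delta_rot": [0, 0, 0], "jaw": 5.0}, {"translation": [0.1, -0.1, -0.3], "delta_rot": [0, 0, 0], "jaw": 5.0}]}}

```text
time: 12.4
tool_pos: [0.5568, 0.3175, 0.1239]
tool_rot: [0.0, 0.769, 0.639, 0.001]
contact_force: [-2.1, 0.6, 5.8]
gripper_width: 0.643
grasp_force: 65.8
```

>>> {"method": "send_rows", "body": {"steps": [{"translation": [0, 0, -0.5], "delta_rot": [0, 0, 0], "jaw": 5.0}, {"translation": [0, 0, -1.5], "delta_rot": [0, 0, 0], "jaw": 5.0}, {"translation": [0, 0, -3], "delta_rot": [0, 0, 0], "jaw": 5.0}, {"translation": [0, 0, -5], "delta_rot": [0, 0, 0], "jaw": 5.0}, {"translation": [0, 0, -7], "delta_rot": [0, 0, 0], "jaw": 5.0}, {"translation": [0, 0, -8.5], "delta_rot": [0, 0, 0], "jaw": 5.0}, {"translation": [0, 0, -9], "delta_rot": [0, 0, 0], "jaw": 5.0}, {"translation": [0, 0, -9], "delta_rot": [0, 0, 0], "jaw": 5.0}]}}

```text
time: 13.2
tool_pos: [0.5564, 0.317, 0.2132]
tool_rot: [0.0, 0.769, 0.639, 0.001]
contact_force: [0.4, 0.0, -1.5]
gripper_width: 0.643
grasp_force: 65.0
```

Run:
```python
from h import *; from plant import *
s=state(); print(s["tool_pos"],(s["tool_pos"]-HEAD[0])@HEAD[1],s["contact_force"]); shift(s,w(TRAY,[-.045,.03,.0195]),HY)
f=grab_frame("wrist"); W=world(f); tt=toolpt(s,W)
m=(abs(tt[...,0])<.012)&(abs(tt[...,1])<.023)&(tt[...,2]<.02)&(tt[...,2]>-.04); q=tt[m]
print(len(q), np.percentile(q,[2,50,98],axis=0))
h=(W-HEAD[0])@HEAD[1]; q=h[(abs(h[...,0])<.004)&(h[...,2]>.112)&(abs(h[...,1])<.095)]; print(len(q), np.percentile(q,[2,50,98],axis=0))
```

```text
[0.55641245 0.31701713 0.21319363] [2.03065564e-04 6.86141994e-02 2.13193631e-01] [ 0.41332479  0.02276195 -1.49754439]
shift cm [-55.08   4.26  19.31] rot [ 0.0018 -0.0012  0.0001]
9813 [[-0.01126443 -0.02213805 -0.00980544]
 [ 0.00324409 -0.00016751 -0.00843352]
 [ 0.01055089  0.02217252  0.01080318]]
5806 [[-3.84666245e-03 -4.68703545e-02  1.16881866e-01]
 [-5.73438456e-05  7.87778594e-02  2.22123626e-01]
 [ 3.84647076e-03  9.01045520e-02  2.88703502e-01]]
```

>>> {"method": "send_rows", "body": {"steps": [{"translation": [-0.5, 0, 0], "delta_rot": [0, 0, 0], "jaw": 5.0}, {"translation": [-2, 0.1, 0], "delta_rot": [0, 0, 0], "jaw": 5.0}, {"translation": [-4, 0.3, 0], "delta_rot": [0, 0, 0], "jaw": 5.0}, {"translation": [-7, 0.5, 0], "delta_rot": [0, 0, 0], "jaw": 5.0}, {"translation": [-10.5, 0.8, 0], "delta_rot": [0, 0, 0], "jaw": 5.0}, {"translation": [-14.5, 1.1, 0], "delta_rot": [0, 0, 0], "jaw": 5.0}, {"translation": [-18.5, 1.4, 0], "delta_rot": [0, 0, 0], "jaw": 5.0}, {"translation": [-22.5, 1.7, 0], "delta_rot": [0, 0, 0], "jaw": 5.0}]}}

```text
time: 14.05
tool_pos: [0.5303, 0.0896, 0.2114]
tool_rot: [0.0, 0.769, 0.639, -0.0]
contact_force: [-0.1, -0.7, -1.5]
gripper_width: 0.641
grasp_force: 65.0
```

>>> {"method": "send_rows", "body": {"steps": [{"translation": [-4, 0.3, 0], "delta_rot": [0, 0, 0], "jaw": 5.0}, {"translation": [-8, 0.6, 0.5], "delta_rot": [0, 0, 0], "jaw": 5.0}, {"translation": [-12, 0.9, 1], "delta_rot": [0, 0, 0], "jaw": 5.0}, {"translation": [-16, 1.2, 1.5], "delta_rot": [0, 0, 0], "jaw": 5.0}, {"translation": [-20, 1.5, 2.5], "delta_rot": [0, 0, 0], "jaw": 5.0}, {"translation": [-24, 1.8, 3.5], "delta_rot": [0, 0, 0], "jaw": 5.0}, {"translation": [-27, 2, 5], "delta_rot": [0, 0, 0], "jaw": 5.0}, {"translation": [-29, 2.2, 7], "delta_rot": [0, 0, 0], "jaw": 5.0}]}}

```text
time: 14.85
tool_pos: [0.4988, -0.2, 0.1421]
tool_rot: [0.001, 0.77, 0.638, 0.0]
contact_force: [-0.1, 0.2, -0.9]
gripper_width: 0.641
grasp_force: 65.0
```

>>> {"method": "send_rows", "body": {"steps": [{"translation": [-1.8, 0.2, 2.5], "delta_rot": [0, 0, 0], "jaw": 5.0}, {"translation": [-2.9, 0.3, 5], "delta_rot": [0, 0, 0], "jaw": 5.0}, {"translation": [-3.5, 0.4, 7.5], "delta_rot": [0, 0, 0], "jaw": 5.0}, {"translation": [-3.6, 0.4, 9.5], "delta_rot": [0, 0, 0], "jaw": 5.0}, {"translation": [-3.6, 0.4, 10.8], "delta_rot": [0, 0, 0], "jaw": 5.0}, {"translation": [-3.6, 0.4, 11.5], "delta_rot": [0, 0, 0], "jaw": 5.0}, {"translation": [-3.6, 0.4, 11.8], "delta_rot": [0, 0, 0], "jaw": 5.0}, {"translation": [-3.6, 0.4, 11.8], "delta_rot": [0, 0, 0], "jaw": 5.0}]}}

```text
time: 15.65
tool_pos: [0.4976, -0.2329, 0.0242]
tool_rot: [0.0, 0.769, 0.639, 0.0]
contact_force: [-0.3, 1.2, -0.8]
gripper_width: 0.639
grasp_force: 65.0
```

Run:
```python
from h import *; from plant import *
s=state(); print(s["tool_pos"],(s["tool_pos"]-TRAY[0])@TRAY[1],s["contact_force"]); shift(s,w(TRAY,[-.045,.03,.0195]),HY)
```

```text
[ 0.49755211 -0.23291518  0.02422921] [-0.04525374  0.02918758  0.02422921] [-0.3387189   1.19843415 -0.80679287]
shift cm [0.08 0.02 0.47] rot [0.0006 0.0003 0.0003]
```

>>> {"method": "send_rows", "body": {"steps": [{"translation": [0, 0, 0.2], "delta_rot": [0, 0, 0], "jaw": 5.0}, {"translation": [0, 0, 0.45], "delta_rot": [0, 0, 0], "jaw": 5.0}, {"translation": [0, 0, 0.45], "delta_rot": [0, 0, 0], "jaw": 5.0}, {"translation": [0, 0, 0.45], "delta_rot": [0, 0, 0], "jaw": 6.2}, {"translation": [0, 0, 0.45], "delta_rot": [0, 0, 0], "jaw": 7.2}, {"translation": [0, 0, 0.45], "delta_rot": [0, 0, 0], "jaw": 8.5}, {"translation": [0, 0, 0.45], "delta_rot": [0, 0, 0], "jaw": 8.5}, {"translation": [0, 0, 0.45], "delta_rot": [0, 0, 0], "jaw": 8.5}]}}

```text
time: 16.45
tool_pos: [0.4973, -0.2327, 0.0193]
tool_rot: [-0.0, 0.769, 0.639, -0.0]
contact_force: [-0.1, 0.9, -0.5]
gripper_width: 0.996
grasp_force: 0.0
```

>>> {"method": "send_rows", "body": {"steps": [{"translation": [0, 0, 0], "delta_rot": [0, 0, 0], "jaw": 8.5}, {"translation": [0, 0, -1], "delta_rot": [0, 0, 0], "jaw": 8.5}, {"translation": [0, 0, -3], "delta_rot": [0, 0, 0], "jaw": 8.5}, {"translation": [0, 0, -6], "delta_rot": [0, 0, 0], "jaw": 8.5}, {"translation": [0, 0, -10], "delta_rot": [0, 0, 0], "jaw": 8.5}, {"translation": [0, 0, -14], "delta_rot": [0, 0, 0], "jaw": 8.5}, {"translation": [0, 0, -18], "delta_rot": [0, 0, 0], "jaw": 8.5}, {"translation": [0, 0, -22], "delta_rot": [0, 0, 0], "jaw": 8.5}]}}

```text
time: 17.25
tool_pos: [0.4972, -0.2326, 0.2419]
tool_rot: [0.001, 0.769, 0.639, 0.0]
contact_force: [0.5, 0.0, -0.8]
gripper_width: 0.995
grasp_force: 0.0
```

Run:
```python
from h import *; from plant import *
s=state(); print(s["tool_pos"])
f=grab_frame("wrist"); W=world(f); t=(W-TRAY[0])@TRAY[1]
q=t[(t[...,2]>.02)&(t[...,2]<.045)&(t[...,0]<.03)&(t[...,0]>-.11)&(abs(t[...,1])<.12)]; print(len(q)); 
if len(q): q=q[(q[:,2]>.026)&(q[:,2]<.031)]; [print(cv2.minAreaRect(q[g][:,:2].astype(np.float32))) for g in (q[:,1]>0,q[:,1]<0) if g.sum()>5]
for y in (-.076,.06):
  q=t[(t[...,2]>.02)&(abs(t[...,0]-.055)<.04)&(abs(t[...,1]-y)<.025)]; print(len(q), (np.percentile(q,[1,50,99],axis=0),cv2.minAreaRect(q[:,:2].astype(np.float32))) if len(q)>5 else 0)
f=grab_frame("top"); W=world(f); h=(W-HEAD[0])@HEAD[1]
pickle.dump(f,open("t2.pkl","wb"))
q=h[(abs(h[...,0])<.005)&(h[...,2]>.113)&(abs(h[...,1]+.005)<.02)]; print(len(q),q.mean(0),q.max(0))
q=h[(abs(h[...,0])<.03)&(h[...,2]>.1)&(abs(h[...,1])<.12)]; print(np.percentile(q,[1,50,99],axis=0))
shift(s,w(HEAD,[0,0,.22]),HY)
```

```text
[ 0.49716005 -0.23259409  0.24189289]
2955
((-0.04429883509874344, 0.028299137949943542), (0.02206408418715, 0.055829714983701706), 83.25636291503906)
((-0.04374745860695839, -0.059836938977241516), (0.023155568167567253, 0.055683668702840805), 82.94993591308594)
1036 (array([[ 0.03235884, -0.08422449,  0.0203744 ],
       [ 0.04502353, -0.06574162,  0.0380734 ],
       [ 0.076384  , -0.06405791,  0.05210928]]), ((0.054519422352313995, -0.07475385069847107), (0.04499523714184761, 0.021830804646015167), 0.13553547859191895))
2269 (array([[0.01535583, 0.03501962, 0.02209983],
       [0.04201128, 0.05772922, 0.04814532],
       [0.07611637, 0.07152222, 0.31314156]]), ((0.04407249391078949, 0.058112215250730515), (0.06978338956832886, 0.03244477137923241), 18.747377395629883))
137 [-0.00017175 -0.00488154  0.1167627 ] [0.00499152 0.01487484 0.1208982 ]
[[-0.02828956 -0.08339689  0.10193573]
 [-0.00196777  0.01392329  0.1148348 ]
 [ 0.02647162  0.09356346  0.12484764]]
shift cm [48.26 -4.25  2.17] rot [0.001  0.0004 0.0002]
```

>>> {"method": "send_rows", "body": {"steps": [{"translation": [1.5, -0.1, 0], "delta_rot": [0, 0, 0], "jaw": 8.5}, {"translation": [4, -0.4, 0], "delta_rot": [0, 0, 0], "jaw": 8.5}, {"translation": [7.5, -0.7, 0], "delta_rot": [0, 0, 0], "jaw": 8.5}, {"translation": [11, -1, 0], "delta_rot": [0, 0, 0], "jaw": 8.5}, {"translation": [15, -1.3, 0], "delta_rot": [0, 0, 0], "jaw": 8.5}, {"translation": [19, -1.6, 0], "delta_rot": [0, 0, 0], "jaw": 8.5}, {"translation": [23, -2, 0], "delta_rot": [0, 0, 0], "jaw": 8.5}, {"translation": [27, -2.4, 0], "delta_rot": [0, 0, 0], "jaw": 8.5}]}}

```text
time: 18.15
tool_pos: [0.5216, 0.0397, 0.2371]
tool_rot: [-0.001, 0.769, 0.639, -0.001]
contact_force: [0.7, -0.4, 0.2]
gripper_width: 0.995
grasp_force: 0.0
```

>>> {"method": "send_rows", "body": {"steps": [{"translation": [4, -0.3, 0.5], "delta_rot": [0, 0, 0], "jaw": 8.5}, {"translation": [8, -0.6, 1.5], "delta_rot": [0, 0, 0], "jaw": 8.5}, {"translation": [12, -1, 3], "delta_rot": [0, 0, 0], "jaw": 8.5}, {"translation": [15.5, -1.3, 4], "delta_rot": [0, 0, 0], "jaw": 8.5}, {"translation": [18.5, -1.6, 5], "delta_rot": [0, 0, 0], "jaw": 8.5}, {"translation": [21, -1.8, 5.7], "delta_rot": [0, 0, 0], "jaw": 8.5}, {"translation": [22.3, -1.9, 6], "delta_rot": [0, 0, 0], "jaw": 8.5}, {"translation": [22.3, -1.9, 6], "delta_rot": [0, 0, 0], "jaw": 8.5}]}}

```text
time: 18.95
tool_pos: [0.5437, 0.261, 0.1773]
tool_rot: [-0.001, 0.768, 0.64, -0.002]
contact_force: [0.9, -1.1, -0.3]
gripper_width: 0.996
grasp_force: 0.0
```

Run:
```python
from h import *; from plant import *
s=state(); print(s["tool_pos"],(s["tool_pos"]-HEAD[0])@HEAD[1]); shift(s,w(HEAD,[0,.010,.108]),HY)
f=grab_frame("wrist"); cv2.imwrite("pics/w4.png",f["pixels"]); W=world(f); h=(W-HEAD[0])@HEAD[1]
q=h[(h[...,2]>.113)&(h[...,2]<.135)&(abs(h[...,0])<.03)&(abs(h[...,1])<.12)]; print(len(q),np.percentile(q,[1,50,99],axis=0),q.max(0))
```

```text
[0.54370481 0.26100366 0.17727843] [-0.00203405  0.01122092  0.17727843]
shift cm [-0.11  0.23  6.93] rot [-0.0033  0.0017  0.0026]
13056 [[-1.46199476e-02 -7.75488437e-02  1.13235639e-01]
 [-1.05821232e-04  3.18955917e-02  1.17965452e-01]
 [ 1.42144261e-02  9.65898228e-02  1.25946094e-01]] [0.0166648  0.09901306 0.12746794]
```

View pics/w4.png

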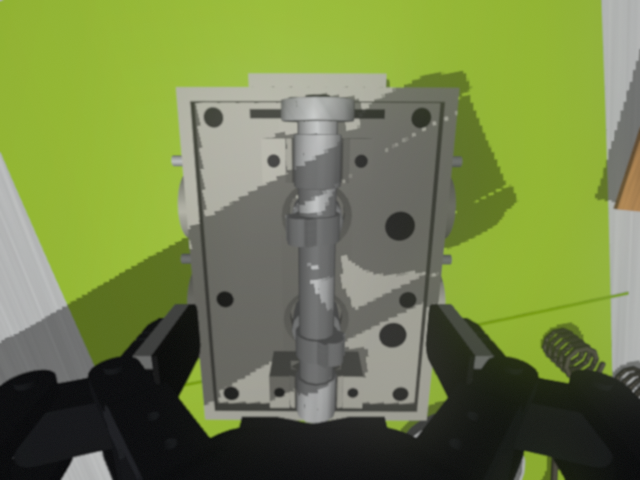

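The wrist view shows the camshaft along column 316 with the flange at (318,108). One lobe points left (302,228) and the other right (325,350), and the bare shaft runs at rows 250-330.

>>> {"method": "send_rows", "body": {"steps": [{"translation": [-0.1, 0.1, 0.5], "delta_rot": [0, 0, 0], "jaw": 8.5}, {"translation": [-0.1, 0.1, 1.5], "delta_rot": [0, 0, 0], "jaw": 7.5}, {"translation": [-0.1, 0.1, 3], "delta_rot": [0, 0, 0], "jaw": 6.5}, {"translation": [-0.1, 0.1, 4.5], "delta_rot": [0, 0, 0], "jaw": 5}, {"translation": [-0.1, 0.1, 5.7], "delta_rot": [0, 0, 0], "jaw": 5}, {"translation": [-0.1, 0.1, 6.4], "delta_rot": [0, 0, 0], "jaw": 5}, {"translation": [-0.1, 0.1, 6.6], "delta_rot": [0, 0, 0], "jaw": 5}, {"translation": [-0.1, 0.1, 6.6], "delta_rot": [0, 0, 0], "jaw": 5}]}}

```text
time: 19.8
tool_pos: [0.5461, 0.2586, 0.113]
tool_rot: [-0.0, 0.769, 0.639, -0.0]
contact_force: [-1.2, 0.5, 0.2]
gripper_width: 0.587
grasp_force: 0.0
```

Run:
```python
from h import *; from plant import *
s=state(); print(s["tool_pos"],(s["tool_pos"]-HEAD[0])@HEAD[1],s["contact_force"],s["gripper_width"]); shift(s,w(HEAD,[0,.010,.108]),HY)
```

```text
[0.5460514  0.25863226 0.11295761] [0.00070706 0.00931926 0.11295761] [-1.18053363  0.47163152  0.16379729] 0.5866305984637
shift cm [ 0.07 -0.07  0.5 ] rot [-0.0004  0.0002  0.0002]
```

>>> {"method": "send_rows", "body": {"steps": [{"translation": [0, -0.1, 0.4], "delta_rot": [0, 0, 0], "jaw": 4}, {"translation": [0, -0.1, 0.4], "delta_rot": [0, 0, 0], "jaw": 3}, {"translation": [0, -0.1, 0.4], "delta_rot": [0, 0, 0], "jaw": 2.2}, {"translation": [0, -0.1, 0.4], "delta_rot": [0, 0, 0], "jaw": 1.2}, {"translation": [0, -0.1, 0.4], "delta_rot": [0, 0, 0], "jaw": 1.2}, {"translation": [0, -0.1, 0.4], "delta_rot": [0, 0, 0], "jaw": 1.2}, {"translation": [0, -0.1, 0.4], "delta_rot": [0, 0, 0], "jaw": 1.2}, {"translation": [0, -0.1, 0.4], "delta_rot": [0, 0, 0], "jaw": 1.2}]}}

```text
time: 20.6
tool_pos: [0.5452, 0.259, 0.1099]
tool_rot: [-0.0, 0.769, 0.639, 0.0]
contact_force: [-3.7, -0.7, 5.1]
gripper_width: 0.211
grasp_force: 59.0
```

>>> {"method": "send_rows", "body": {"steps": [{"translation": [0, 0, 0], "delta_rot": [0, 0, 0], "jaw": 1.2}, {"translation": [0, 0, -0.2], "delta_rot": [0, 0, 0], "jaw": 1.2}, {"translation": [0, 0, -0.6], "delta_rot": [0, 0, 0], "jaw": 1.2}, {"translation": [0, 0, -1.2], "delta_rot": [0, 0, 0], "jaw": 1.2}, {"translation": [0, 0, -2], "delta_rot": [0, 0, 0], "jaw": 1.2}, {"translation": [0, 0, -2.7], "delta_rot": [0, 0, 0], "jaw": 1.2}, {"translation": [0, 0, -3], "delta_rot": [0, 0, 0], "jaw": 1.2}, {"translation": [0, 0, -3], "delta_rot": [0, 0, 0], "jaw": 1.2}]}}

```text
time: 21.4
tool_pos: [0.5457, 0.259, 0.1405]
tool_rot: [0.0, 0.769, 0.639, 0.001]
contact_force: [1.1, 0.5, -6.3]
gripper_width: 0.209
grasp_force: 58.7
```

Run:
```python
from h import *; from plant import *
s=state(); print(s["tool_pos"],(s["tool_pos"]-HEAD[0])@HEAD[1],s["contact_force"],s["gripper_width"],s["grasp_force"])
f=grab_frame("wrist"); W=world(f); h=(W-HEAD[0])@HEAD[1]
for y in (.03,.04,.055,.07,.08):
  q=h[(h[...,2]>.12)&(h[...,2]<.175)&(abs(h[...,0])<.004)&(abs(h[...,1]-y)<.004)]; print(y,len(q),q.mean(0) if len(q) else 0)
f=grab_frame("scene"); W=world(f); h=(W-HEAD[0])@HEAD[1]
for y in (-.08,-.07,-.06,.055,.07,.08):
  q=h[(h[...,2]>.12)&(h[...,2]<.175)&(abs(h[...,0])<.004)&(abs(h[...,1]-y)<.004)]; print(y,len(q),q.mean(0) if len(q) else 0)
```

```text
[0.54572643 0.25899197 0.14046241] [0.00032172 0.00961339 0.14046241] [ 1.11326714  0.46943734 -6.33923455] 0.20928354220606946 58.719525933265686
0.03 464 [-5.07350221e-06  3.05945707e-02  1.51365799e-01]
0.04 651 [-0.0002139   0.04012046  0.15026822]
0.055 588 [-2.21222969e-07  5.50713385e-02  1.48781912e-01]
0.07 696 [3.73442577e-05 7.00753359e-02 1.49738725e-01]
0.08 699 [1.63981147e-05 8.00309372e-02 1.49103800e-01]
-0.08 22 [ 0.00034411 -0.07954424  0.1442828 ]
-0.07 13 [ 0.00025122 -0.06894259  0.14935745]
-0.06 12 [ 0.000861   -0.06042987  0.1494516 ]
0.055 5 [0.00062966 0.05801413 0.149532  ]
0.07 13 [0.0005592  0.07046122 0.1487372 ]
0.08 13 [0.00093087 0.0806847  0.14761553]
```

Run:
```python
from h import *; from plant import *
s=state(); shift(s,w(TRAY,[.0547,.0026,.0527]),TY)
```

```text
shift cm [-50.67  14.57   8.66] rot [-1.000e-04  0.000e+00 -1.185e-01]
```

>>> {"method": "send_rows", "body": {"steps": [{"translation": [0, 0, -0.5], "delta_rot": [0, 0, 0], "jaw": 1.2}, {"translation": [-0.3, 0.1, -1.5], "delta_rot": [0, 0, 0], "jaw": 1.2}, {"translation": [-1.2, 0.3, -2.8], "delta_rot": [0, 0, 0], "jaw": 1.2}, {"translation": [-3, 0.9, -4], "delta_rot": [0, 0, 0], "jaw": 1.2}, {"translation": [-5.5, 1.6, -4.8], "delta_rot": [0, 0, 0], "jaw": 1.2}, {"translation": [-8.5, 2.4, -5], "delta_rot": [0, 0, 0], "jaw": 1.2}, {"translation": [-12, 3.4, -5], "delta_rot": [0, 0, 0], "jaw": 1.2}, {"translation": [-15.5, 4.4, -5], "delta_rot": [0, 0, 0], "jaw": 1.2}]}}

```text
time: 22.3
tool_pos: [0.5605, 0.0966, 0.1912]
tool_rot: [0.001, 0.769, 0.639, 0.001]
contact_force: [0.3, 0.3, -5.2]
gripper_width: 0.212
grasp_force: 58.8
```

>>> {"method": "send_rows", "body": {"steps": [{"translation": [-3.5, 1, 0], "delta_rot": [0, 0, 0], "jaw": 1.2}, {"translation": [-7, 2, 0], "delta_rot": [0, 0, 0], "jaw": 1.2}, {"translation": [-10.5, 3, 0], "delta_rot": [0, 0, 0], "jaw": 1.2}, {"translation": [-14, 4, 0], "delta_rot": [0, 0, 0], "jaw": 1.2}, {"translation": [-17.5, 5, 0], "delta_rot": [0, 0, 0], "jaw": 1.2}, {"translation": [-21, 6, 0], "delta_rot": [0, 0, 0], "jaw": 1.2}, {"translation": [-24.3, 7, 0], "delta_rot": [0, 0, 0], "jaw": 1.2}, {"translation": [-27.2, 7.8, 0], "delta_rot": [0, 0, 0], "jaw": 1.2}]}}

```text
time: 23.1
tool_pos: [0.587, -0.186, 0.1911]
tool_rot: [0.001, 0.769, 0.639, 0.0]
contact_force: [-0.5, 0.5, -5.2]
gripper_width: 0.21
grasp_force: 58.9
```

>>> {"method": "send_rows", "body": {"steps": [{"translation": [-2.5, 0.7, 0], "delta_rot": [0, 0, -0.01], "jaw": 1.2}, {"translation": [-4.6, 1.3, 0], "delta_rot": [0, 0, -0.03], "jaw": 1.2}, {"translation": [-6.3, 1.8, 0], "delta_rot": [0, 0, -0.06], "jaw": 1.2}, {"translation": [-7.4, 2.1, 0], "delta_rot": [0, 0, -0.085], "jaw": 1.2}, {"translation": [-7.9, 2.3, 0], "delta_rot": [0, 0, -0.105], "jaw": 1.2}, {"translation": [-8, 2.3, 0], "delta_rot": [0, 0, -0.118], "jaw": 1.2}, {"translation": [-8, 2.3, 0], "delta_rot": [0, 0, -0.118], "jaw": 1.2}, {"translation": [-8, 2.3, 0], "delta_rot": [0, 0, -0.118], "jaw": 1.2}]}}

```text
time: 23.9
tool_pos: [0.5949, -0.2656, 0.1895]
tool_rot: [-0.0, 0.73, 0.684, 0.0]
contact_force: [-0.1, 0.3, -4.6]
gripper_width: 0.212
grasp_force: 58.9
```

Run:
```python
from h import *; from plant import *
s=state(); print(s["tool_pos"],(s["tool_pos"]-TRAY[0])@TRAY[1],s["contact_force"],s["gripper_width"],s["grasp_force"])
shift(s,w(TRAY,[.0547,.0026,.0527]),TY)
f=grab_frame("wrist"); W=world(f); h=toolpt(s,W)
q=h[(h[...,2]<.01)&(h[...,2]>-.025)&(abs(h[...,1])<.03)&(h[...,0]>.02)]; print(q.max(0),q.min(0))
for y in (.03,.04,.055,.07,.08):
  q=h[(h[...,2]<.01)&(h[...,2]>-.025)&(abs(h[...,1])<.004)&(abs(h[...,0]-y)<.004)]; print(y,len(q),q.mean(0) if len(q) else 0)
```

```text
[ 0.59487249 -0.26557377  0.18948804] [0.05399424 0.00296397 0.18948804] [-0.14621855  0.32447892 -4.62996235] 0.21243337972545673 58.86999249458313
shift cm [-0.04  0.07 13.68] rot [-0.     -0.0002 -0.0001]
[0.08996734 0.01855307 0.00908179] [ 0.02000331 -0.01733378 -0.01755769]
0.03 655 [ 0.03016647 -0.00013822 -0.00980596]
0.04 596 [ 4.00322845e-02 -8.03706674e-06 -7.34129867e-03]
0.055 659 [ 5.50910347e-02  3.94776625e-05 -9.34776058e-03]
0.07 742 [ 6.99735090e-02 -7.18554109e-06 -8.62143108e-03]
0.08 914 [ 7.99828023e-02 -1.75466733e-06 -1.36260378e-02]
```

>>> {"method": "send_rows", "body": {"steps": [{"translation": [0, 0.1, 1], "delta_rot": [0, 0, 0], "jaw": 1.2}, {"translation": [0, 0.1, 3], "delta_rot": [0, 0, 0], "jaw": 1.2}, {"translation": [0, 0.1, 5.5], "delta_rot": [0, 0, 0], "jaw": 1.2}, {"translation": [0, 0.1, 8], "delta_rot": [0, 0, 0], "jaw": 1.2}, {"translation": [0, 0.1, 10], "delta_rot": [0, 0, 0], "jaw": 1.2}, {"translation": [0, 0.1, 11.7], "delta_rot": [0, 0, 0], "jaw": 1.2}, {"translation": [0, 0.1, 12.7], "delta_rot": [0, 0, 0], "jaw": 1.2}, {"translation": [0, 0.1, 12.9], "delta_rot": [0, 0, 0], "jaw": 1.2}]}}

```text
time: 24.75
tool_pos: [0.5951, -0.2656, 0.0584]
tool_rot: [-0.001, 0.73, 0.683, -0.0]
contact_force: [-1.0, 0.4, -4.5]
gripper_width: 0.204
grasp_force: 58.9
```

>>> {"method": "send_rows", "body": {"steps": [{"translation": [0, 0, 0.1], "delta_rot": [0, 0, 0], "jaw": 1.2}, {"translation": [0, 0, 0.2], "delta_rot": [0, 0, 0], "jaw": 1.2}, {"translation": [0, 0, 0.3], "delta_rot": [0, 0, 0], "jaw": 1.2}, {"translation": [0, 0, 0.4], "delta_rot": [0, 0, 0], "jaw": 1.2}, {"translation": [0, 0, 0.5], "delta_rot": [0, 0, 0], "jaw": 1.2}, {"translation": [0, 0, 0.6], "delta_rot": [0, 0, 0], "jaw": 1.2}, {"translation": [0, 0, 0.6], "delta_rot": [0, 0, 0], "jaw": 1.2}, {"translation": [0, 0, 0.6], "delta_rot": [0, 0, 0], "jaw": 1.2}]}}

```text
time: 25.55
tool_pos: [0.5959, -0.2662, 0.0542]
tool_rot: [-0.0, 0.73, 0.683, -0.0]
contact_force: [-1.0, 0.7, -5.2]
gripper_width: 0.208
grasp_force: 58.9
```

Run:
```python
from h import *; from plant import *
s=state(); print(s["tool_pos"],(s["tool_pos"]-TRAY[0])@TRAY[1],s["contact_force"],s["gripper_width"],s["grasp_force"])
```

```text
[ 0.59587291 -0.2661767   0.05420393] [0.05503195 0.00242776 0.05420393] [-1.01183124  0.73319606 -5.17388634] 0.20779721988034922 58.878300189971924
```

>>> {"method": "send_rows", "body": {"steps": [{"translation": [0, 0, 0.1], "delta_rot": [0, 0, 0], "jaw": 1.2}, {"translation": [0, 0, 0.2], "delta_rot": [0, 0, 0], "jaw": 1.2}, {"translation": [0, 0, 0.3], "delta_rot": [0, 0, 0], "jaw": 1.2}, {"translation": [0, 0, 0.3], "delta_rot": [0, 0, 0], "jaw": 1.2}, {"translation": [0, 0, 0.3], "delta_rot": [0, 0, 0], "jaw": 1.2}, {"translation": [0, 0, 0.3], "delta_rot": [0, 0, 0], "jaw": 1.2}, {"translation": [0, 0, 0.3], "delta_rot": [0, 0, 0], "jaw": 1.2}, {"translation": [0, 0, 0.3], "delta_rot": [0, 0, 0], "jaw": 1.2}]}}

```text
time: 26.35
tool_pos: [0.5961, -0.2664, 0.0534]
tool_rot: [-0.0, 0.73, 0.683, -0.0]
contact_force: [-5.9, 1.9, 6.6]
gripper_width: 0.21
grasp_force: 60.2
```

>>> {"method": "send_rows", "body": {"steps": [{"translation": [0, 0, 0], "delta_rot": [0, 0, 0], "jaw": 1.8}, {"translation": [0, 0, 0], "delta_rot": [0, 0, 0], "jaw": 2.2}, {"translation": [0, 0, 0], "delta_rot": [0, 0, 0], "jaw": 2.6}, {"translation": [0, 0, 0], "delta_rot": [0, 0, 0], "jaw": 3.2}, {"translation": [0, 0, 0], "delta_rot": [0, 0, 0], "jaw": 4}, {"translation": [0, 0, 0], "delta_rot": [0, 0, 0], "jaw": 5}, {"translation": [0, 0, 0], "delta_rot": [0, 0, 0], "jaw": 5}, {"translation": [0, 0, 0], "delta_rot": [0, 0, 0], "jaw": 5}]}}

```text
time: 27.15
tool_pos: [0.596, -0.2663, 0.0513]
tool_rot: [0.0, 0.73, 0.683, 0.0]
contact_force: [0.5, 0.3, -0.4]
gripper_width: 0.583
grasp_force: 0.0
```

>>> {"method": "send_rows", "body": {"steps": [{"translation": [0, 0, -0.5], "delta_rot": [0, 0, 0], "jaw": 5}, {"translation": [0, 0, -2], "delta_rot": [0, 0, 0], "jaw": 5}, {"translation": [0, 0, -4], "delta_rot": [0, 0, 0], "jaw": 5}, {"translation": [0, 0, -7], "delta_rot": [0, 0, 0], "jaw": 5}, {"translation": [0, 0, -11], "delta_rot": [0, 0, 0], "jaw": 5}, {"translation": [0, 0, -14], "delta_rot": [0, 0, 0], "jaw": 5}, {"translation": [0, 0, -16], "delta_rot": [0, 0, 0], "jaw": 5}, {"translation": [0, 0, -17], "delta_rot": [0, 0, 0], "jaw": 5}]}}

```text
time: 27.95
tool_pos: [0.5971, -0.2669, 0.2262]
tool_rot: [0.003, 0.73, 0.683, 0.001]
contact_force: [-0.2, 0.1, -0.5]
gripper_width: 0.581
grasp_force: 0.0
```

Run:
```python
from h import *; from plant import *
s=state(); print(s["tool_pos"],(s["tool_pos"]-TRAY[0])@TRAY[1],s["contact_force"])
f=grab_frame("wrist"); cv2.imwrite("pics/w5.png",f["pixels"]); W=world(f); t=(W-TRAY[0])@TRAY[1]
m=(t[...,2]>.055)&(t[...,2]<.09)&(abs(t[...,0]-.055)<.03)&(abs(t[...,1])<.12); q=t[m]; print(np.percentile(q,[1,50,99],axis=0),q.max(0),q.min(0))
for y in (-.06,-.02,0,.015,.04,.055,.07):
  q=t[(t[...,2]<.09)&(t[...,2]>.05)&(abs(t[...,0]-.055)<.003)&(abs(t[...,1]-y)<.004)]; print(y,len(q),q.mean(0) if len(q) else 0)
f=grab_frame("wrist") ; W=world(grab_frame("scene")); d=(W-DISH[0]); q=d[(d[...,2]>.018)&(d[...,2]<.03)&(np.hypot(d[...,0],d[...,1])<.066)]; print(len(q),cv2.minEnclosingCircle(q[:,:2].astype(np.float32)))
h=(W-HEAD[0])@HEAD[1]; q=h[(abs(h[...,2]-.094)<.003)&(abs(h[...,0])<.02)&(abs(h[...,1])<.055)]; print(len(q),[cv2.minEnclosingCircle(q[g][:,:2].astype(np.float32)) for g in (q[:,1]>0,q[:,1]<0)])
shift(s,w(HEAD,[0,.034,.22]),HY)
```

```text
[ 0.59714038 -0.26691686  0.22616719] [0.05634512 0.00177208 0.22616719] [-0.22356223  0.10818525 -0.45971617]
[[ 0.03973645 -0.08562345  0.05519151]
 [ 0.05440788  0.02008863  0.0602202 ]
 [ 0.06899336  0.08937797  0.06829931]] [0.07150912 0.091848   0.06997874] [ 0.03738065 -0.088347    0.05500156]
-0.06 67 [ 0.05483329 -0.06011398  0.06058518]
-0.02 69 [ 0.05494006 -0.0201462   0.06003244]
0 65 [5.50912080e-02 3.36279726e-06 6.00395552e-02]
0.015 70 [0.05500179 0.01499694 0.06013153]
0.04 85 [0.05472527 0.03991809 0.05987586]
0.055 87 [0.05475257 0.05480365 0.06179394]
0.07 88 [0.05481863 0.06985133 0.06190783]
420 ((-0.00032647885382175446, -0.0012034778483211994), 0.06131092458963394)
293 [((0.0007035611197352409, 0.03357033059000969), 0.01563904993236065), ((0.0008819857612252235, -0.03454370051622391), 0.01563572883605957)]
shift cm [54.56 -8.34  0.42] rot [0.0058 0.0025 0.1182]
```

View pics/w5.png

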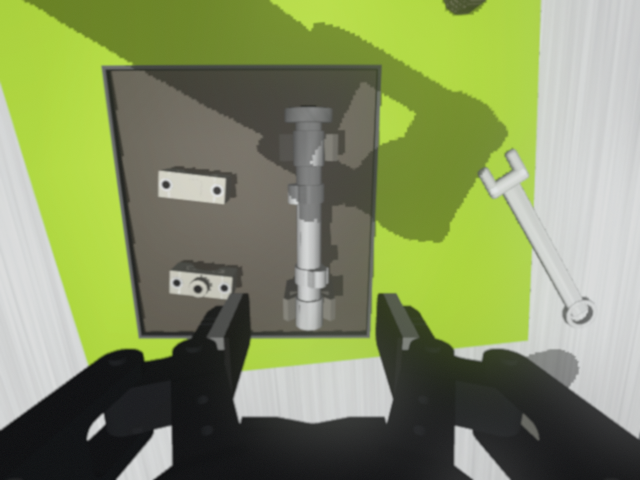

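The camshaft lies in the V-blocks, flange to the top at (308,115). Both caps stand on the tray at (192,187) and (201,282), with the pads in view at (240,300) and (382,300).

Run:
```python
from h import *; from plant import *
s=state(); f=grab_frame("wrist"); h=toolpt(s,world(f))
for sg in (1,-1):
    q=h[(h[...,2]<.05)&(h[...,2]>-.06)&(h[...,1]*sg>.01)&(h[...,1]*sg<.06)&(abs(h[...,0])<.03)]; print(len(q),np.percentile(q,[1,50,99],axis=0).round(4),q.max(0))
shift(s,w(HEAD,[0,.034,.22]),HY); print(s["gripper_width"])
```

```text
15321 [[-0.0104  0.0195 -0.0597]
 [ 0.0091  0.045  -0.0447]
 [ 0.018   0.0588  0.0051]] [0.01864322 0.05999132 0.01183902]
15412 [[-0.0104 -0.0584 -0.0597]
 [ 0.009  -0.0443 -0.0447]
 [ 0.018  -0.0187  0.0052]] [ 0.01899529 -0.01001831  0.01096439]
shift cm [54.51 -8.23  0.16] rot [0.0011 0.0005 0.1182]
0.5839810697574476
```

>>> {"method": "send_rows", "body": {"steps": [{"translation": [1, -0.1, 0], "delta_rot": [0, 0, 0.02], "jaw": 5}, {"translation": [3, -0.4, 0], "delta_rot": [0, 0, 0.04], "jaw": 5}, {"translation": [6.5, -1, 0], "delta_rot": [0, 0, 0.06], "jaw": 5}, {"translation": [10.5, -1.6, 0], "delta_rot": [0, 0, 0.08], "jaw": 5}, {"translation": [14.5, -2.2, 0], "delta_rot": [0, 0, 0.1], "jaw": 5}, {"translation": [18.5, -2.8, 0], "delta_rot": [0, 0, 0.118], "jaw": 5}, {"translation": [22.5, -3.4, 0], "delta_rot": [0, 0, 0.118], "jaw": 5}, {"translation": [27, -4.1, 0], "delta_rot": [0, 0, 0.118], "jaw": 5}]}}

```text
time: 28.95
tool_pos: [0.5715, 0.0072, 0.219]
tool_rot: [-0.001, 0.769, 0.639, -0.001]
contact_force: [0.4, 0.2, -0.4]
gripper_width: 0.585
grasp_force: 0.0
```

>>> {"method": "send_rows", "body": {"steps": [{"translation": [4.5, -1.2, 0], "delta_rot": [0, 0, 0], "jaw": 5}, {"translation": [9, -2.4, 0.5], "delta_rot": [0, 0, 0], "jaw": 5}, {"translation": [13.5, -3.6, 1.5], "delta_rot": [0, 0, 0], "jaw": 5}, {"translation": [18, -4.9, 3], "delta_rot": [0, 0, 0], "jaw": 5}, {"translation": [22, -6, 4.5], "delta_rot": [0, 0, 0], "jaw": 5}, {"translation": [25, -6.8, 5.5], "delta_rot": [0, 0, 0], "jaw": 5}, {"translation": [26.8, -7.3, 6], "delta_rot": [0, 0, 0], "jaw": 5}, {"translation": [26.8, -7.3, 6], "delta_rot": [0, 0, 0], "jaw": 5}]}}

```text
time: 29.75
tool_pos: [0.5484, 0.284, 0.1587]
tool_rot: [-0.001, 0.768, 0.64, -0.002]
contact_force: [0.6, -0.2, -0.2]
gripper_width: 0.584
grasp_force: 0.0
```

>>> {"method": "send_rows", "body": {"steps": [{"translation": [0, 0, 0], "delta_rot": [0, 0, 0], "jaw": 5}, {"translation": [0, 0, 0], "delta_rot": [0, 0, 0], "jaw": 5}, {"translation": [0, 0, 0], "delta_rot": [0, 0, 0], "jaw": 5}, {"translation": [0, 0, 0], "delta_rot": [0, 0, 0], "jaw": 5}, {"translation": [0, 0, 0], "delta_rot": [0, 0, 0], "jaw": 5}, {"translation": [0, 0, 0], "delta_rot": [0, 0, 0], "jaw": 5}, {"translation": [0, 0, 0], "delta_rot": [0, 0, 0], "jaw": 5}, {"translation": [0, 0, 0], "delta_rot": [0, 0, 0], "jaw": 5}]}}

```text
time: 30.55
tool_pos: [0.5501, 0.2827, 0.1613]
tool_rot: [0.0, 0.769, 0.639, -0.0]
contact_force: [-0.3, -0.5, -0.4]
gripper_width: 0.583
grasp_force: 0.0
```

Run:
```python
from h import *; from plant import *
s=state(); print(s["tool_pos"],(s["tool_pos"]-HEAD[0])@HEAD[1])
f=grab_frame("wrist"); W=world(f); h=(W-HEAD[0])@HEAD[1]
q=h[(abs(h[...,2]-.094)<.003)&(abs(h[...,0])<.02)&(abs(h[...,1])<.055)]; print(len(q),[cv2.minEnclosingCircle(q[g][:,:2].astype(np.float32)) for g in (q[:,1]>0,q[:,1]<0) if g.sum()>5])
shift(s,w(HEAD,[0,.034,.0925]),HY)
```

```text
[0.55007253 0.28270852 0.16133106] [0.00025201 0.03372476 0.16133106]
4099 [((5.719265027437359e-05, 0.034092072397470474), 0.015183089300990105), ((0.00012208223051857203, -0.03368562087416649), 0.015391171909868717)]
shift cm [ 0.03 -0.03  6.88] rot [0.     0.     0.0001]
```

>>> {"method": "send_rows", "body": {"steps": [{"translation": [0, 0, 1], "delta_rot": [0, 0, 0], "jaw": 5}, {"translation": [0, 0, 2.5], "delta_rot": [0, 0, 0], "jaw": 5}, {"translation": [0, 0, 4], "delta_rot": [0, 0, 0], "jaw": 5}, {"translation": [0, 0, 5.3], "delta_rot": [0, 0, 0], "jaw": 5}, {"translation": [0, 0, 6.2], "delta_rot": [0, 0, 0], "jaw": 5}, {"translation": [0, 0, 6.7], "delta_rot": [0, 0, 0], "jaw": 5}, {"translation": [0, 0, 6.8], "delta_rot": [0, 0, 0], "jaw": 5}, {"translation": [0, 0, 6.8], "delta_rot": [0, 0, 0], "jaw": 5}]}}

```text
time: 31.4
tool_pos: [0.5503, 0.2828, 0.0936]
tool_rot: [0.0, 0.769, 0.639, 0.0]
contact_force: [0.8, -0.2, -0.4]
gripper_width: 0.587
grasp_force: 0.0
```

>>> {"method": "send_rows", "body": {"steps": [{"translation": [0, 0, 0], "delta_rot": [0, 0, 0], "jaw": 4}, {"translation": [0, 0, 0], "delta_rot": [0, 0, 0], "jaw": 3.2}, {"translation": [0, 0, 0], "delta_rot": [0, 0, 0], "jaw": 2.2}, {"translation": [0, 0, 0], "delta_rot": [0, 0, 0], "jaw": 2.2}, {"translation": [0, 0, 0], "delta_rot": [0, 0, 0], "jaw": 2.2}, {"translation": [0, 0, 0], "delta_rot": [0, 0, 0], "jaw": 2.2}, {"translation": [0, 0, 0], "delta_rot": [0, 0, 0], "jaw": 2.2}, {"translation": [0, 0, 0], "delta_rot": [0, 0, 0], "jaw": 2.2}]}}

```text
time: 32.2
tool_pos: [0.5508, 0.283, 0.0946]
tool_rot: [0.0, 0.769, 0.639, 0.001]
contact_force: [-1.3, -0.2, 4.6]
gripper_width: 0.321
grasp_force: 59.6
```

>>> {"method": "send_rows", "body": {"steps": [{"translation": [0, 0, -0.3], "delta_rot": [0, 0, 0], "jaw": 2.2}, {"translation": [0, 0, -1], "delta_rot": [0, 0, 0], "jaw": 2.2}, {"translation": [0, 0, -2], "delta_rot": [0, 0, 0], "jaw": 2.2}, {"translation": [0, 0, -3.5], "delta_rot": [0, 0, 0], "jaw": 2.2}, {"translation": [0, 0, -5], "delta_rot": [0, 0, 0], "jaw": 2.2}, {"translation": [0, 0, -6.5], "delta_rot": [0, 0, 0], "jaw": 2.2}, {"translation": [0, 0, -7.5], "delta_rot": [0, 0, 0], "jaw": 2.2}, {"translation": [0, 0, -8], "delta_rot": [0, 0, 0], "jaw": 2.2}]}}

```text
time: 33.0
tool_pos: [0.5509, 0.283, 0.1756]
tool_rot: [0.0, 0.769, 0.639, 0.001]
contact_force: [0.1, 0.1, -1.1]
gripper_width: 0.318
grasp_force: 59.2
```

```bash
sed -i 's/DISH=fr(.6346,.012/DISH=fr(.6343,.0108/' h.py
python3 - <<'E'
from h import *; from plant import *
s=state(); print(s["tool_pos"],s["contact_force"],s["grasp_force"])
f=grab_frame("wrist"); cv2.imwrite("pics/w6.png",f["pixels"]); h=toolpt(s,world(f))
q=h[(abs(h[...,2])<.03)&(abs(h[...,0])<.02)&(abs(h[...,1])<.013)]; print(len(q),np.percentile(q,[1,50,99],axis=0).round(4))
shift(s,w(DISH,[0,0,.03]),HY)
E
```

```text
[0.55085971 0.28301497 0.17559441] [ 0.10307139  0.11018779 -1.13427849] 59.18461600318551
5464 [[-0.0129 -0.0126 -0.0011]
 [ 0.0047  0.0002  0.0004]
 [ 0.0149  0.0127  0.0219]]
shift cm [-25.26  13.15  14.55] rot [ 0.0025 -0.0015  0.0001]
```

>>> {"method": "send_rows", "body": {"steps": [{"translation": [-0.8, 0.4, 0], "delta_rot": [0, 0, 0], "jaw": 2.2}, {"translation": [-2.4, 1.2, 0], "delta_rot": [0, 0, 0], "jaw": 2.2}, {"translation": [-5, 2.6, 0], "delta_rot": [0, 0, 0], "jaw": 2.2}, {"translation": [-8, 4.2, 0], "delta_rot": [0, 0, 0], "jaw": 2.2}, {"translation": [-11, 5.7, 0], "delta_rot": [0, 0, 0], "jaw": 2.2}, {"translation": [-14, 7.3, 0], "delta_rot": [0, 0, 0], "jaw": 2.2}, {"translation": [-17, 8.8, 0], "delta_rot": [0, 0, 0], "jaw": 2.2}, {"translation": [-20, 10.4, 0], "delta_rot": [0, 0, 0], "jaw": 2.2}]}}

```text
time: 33.85
tool_pos: [0.6153, 0.0642, 0.1721]
tool_rot: [-0.0, 0.769, 0.639, -0.001]
contact_force: [0.9, 0.4, -0.6]
gripper_width: 0.322
grasp_force: 59.2
```

>>> {"method": "send_rows", "body": {"steps": [{"translation": [-2.5, 1.3, 0.5], "delta_rot": [0, 0, 0], "jaw": 2.2}, {"translation": [-4.2, 2.2, 1.5], "delta_rot": [0, 0, 0], "jaw": 2.2}, {"translation": [-5, 2.6, 3.5], "delta_rot": [0, 0, 0], "jaw": 2.2}, {"translation": [-5.3, 2.7, 6], "delta_rot": [0, 0, 0], "jaw": 2.2}, {"translation": [-5.3, 2.7, 8.5], "delta_rot": [0, 0, 0], "jaw": 2.2}, {"translation": [-5.3, 2.7, 10.5], "delta_rot": [0, 0, 0], "jaw": 2.2}, {"translation": [-5.3, 2.7, 12], "delta_rot": [0, 0, 0], "jaw": 2.2}, {"translation": [-5.3, 2.7, 12.7], "delta_rot": [0, 0, 0], "jaw": 2.2}]}}

```text
time: 34.65
tool_pos: [0.6309, 0.0098, 0.0435]
tool_rot: [-0.002, 0.769, 0.639, -0.001]
contact_force: [1.0, -0.2, -0.9]
gripper_width: 0.317
grasp_force: 59.2
```

>>> {"method": "send_rows", "body": {"steps": [{"translation": [0, 0, 0.4], "delta_rot": [0, 0, 0], "jaw": 2.2}, {"translation": [0, 0, 0.9], "delta_rot": [0, 0, 0], "jaw": 2.2}, {"translation": [0, 0, 1.3], "delta_rot": [0, 0, 0], "jaw": 2.2}, {"translation": [0, 0, 1.5], "delta_rot": [0, 0, 0], "jaw": 2.2}, {"translation": [0, 0, 1.5], "delta_rot": [0, 0, 0], "jaw": 2.2}, {"translation": [0, 0, 1.5], "delta_rot": [0, 0, 0], "jaw": 2.2}, {"translation": [0, 0, 1.5], "delta_rot": [0, 0, 0], "jaw": 2.2}, {"translation": [0, 0, 1.5], "delta_rot": [0, 0, 0], "jaw": 2.2}]}}

```text
time: 35.45
tool_pos: [0.6328, 0.01, 0.0316]
tool_rot: [0.0, 0.769, 0.639, 0.0]
contact_force: [-0.2, 0.3, -1.0]
gripper_width: 0.319
grasp_force: 59.2
```

Run:
```python
from h import *; from plant import *
s=state(); print(s["tool_pos"],s["contact_force"],s["grasp_force"]); shift(s,w(DISH,[0,0,.03]),HY)
```

```text
[0.63277497 0.01002281 0.03160336] [-0.19421016  0.25099606 -0.9516679 ] 59.18505817651749
shift cm [0.1  0.14 0.16] rot [ 0.0005 -0.0001  0.0001]
```

>>> {"method": "send_rows", "body": {"steps": [{"translation": [0, 0, 0.1], "delta_rot": [0, 0, 0], "jaw": 2.2}, {"translation": [0, 0, 0.1], "delta_rot": [0, 0, 0], "jaw": 2.8}, {"translation": [0, 0, 0.1], "delta_rot": [0, 0, 0], "jaw": 3.2}, {"translation": [0, 0, 0.1], "delta_rot": [0, 0, 0], "jaw": 3.6}, {"translation": [0, 0, 0.1], "delta_rot": [0, 0, 0], "jaw": 4.2}, {"translation": [0, 0, 0.1], "delta_rot": [0, 0, 0], "jaw": 4.2}, {"translation": [0, 0, 0.1], "delta_rot": [0, 0, 0], "jaw": 4.2}, {"translation": [0, 0, 0.1], "delta_rot": [0, 0, 0], "jaw": 4.2}]}}

```text
time: 36.25
tool_pos: [0.6326, 0.01, 0.0303]
tool_rot: [-0.0, 0.769, 0.639, -0.0]
contact_force: [-0.3, 1.3, -0.2]
gripper_width: 0.492
grasp_force: 0.0
```

>>> {"method": "send_rows", "body": {"steps": [{"translation": [0, 0, -0.5], "delta_rot": [0, 0, 0], "jaw": 4.2}, {"translation": [0, 0, -2], "delta_rot": [0, 0, 0], "jaw": 4.2}, {"translation": [0, 0, -4.5], "delta_rot": [0, 0, 0], "jaw": 4.2}, {"translation": [0, -1, -7], "delta_rot": [0, 0, 0], "jaw": 5}, {"translation": [-0.5, -3, -9.5], "delta_rot": [0, 0, 0], "jaw": 5}, {"translation": [-1, -5.5, -11], "delta_rot": [0, 0, 0], "jaw": 5}, {"translation": [-1.4, -8.5, -12], "delta_rot": [0, 0, 0], "jaw": 5}, {"translation": [-2, -11.5, -12], "delta_rot": [0, 0, 0], "jaw": 5}]}}

```text
time: 37.05
tool_pos: [0.5166, 0.0113, 0.1541]
tool_rot: [0.002, 0.769, 0.639, 0.002]
contact_force: [0.2, -0.3, 1.0]
gripper_width: 0.583
grasp_force: 0.0
```

>>> {"method": "send_rows", "body": {"steps": [{"translation": [-0.3, -2.5, 0], "delta_rot": [0, 0, 0], "jaw": 5}, {"translation": [-0.6, -4.5, 0], "delta_rot": [0, 0, 0], "jaw": 5}, {"translation": [-0.8, -5.5, 0], "delta_rot": [0, 0, 0], "jaw": 5}, {"translation": [-0.8, -5.7, 0], "delta_rot": [0, 0, 0], "jaw": 5}, {"translation": [-0.8, -5.7, 0], "delta_rot": [0, 0, 0], "jaw": 5}, {"translation": [-0.8, -5.7, 0], "delta_rot": [0, 0, 0], "jaw": 5}, {"translation": [-0.8, -5.7, 0], "delta_rot": [0, 0, 0], "jaw": 5}, {"translation": [-0.8, -5.7, 0], "delta_rot": [0, 0, 0], "jaw": 5}]}}

```text
time: 37.85
tool_pos: [0.4588, 0.0139, 0.1503]
tool_rot: [-0.0, 0.769, 0.639, -0.0]
contact_force: [0.3, -0.5, 0.6]
gripper_width: 0.584
grasp_force: 0.0
```

Run:
```python
from h import *; from plant import *
s=state(); print(s["tool_pos"])
f=grab_frame("wrist"); cv2.imwrite("pics/w7.png",f["pixels"]); W=world(f); d=W-[.459,.0138,0]
q=W[(abs(W[...,2]-.030)<.003)&(np.hypot(d[...,0],d[...,1])<.03)]; print(len(q)); 
if len(q)>9: 
    c,r=cv2.minEnclosingCircle(q[:,:2].astype(np.float32)); print(c,r,np.median(q[:,2])); shift(s,[c[0],c[1],.0295],HY)
for n in ("scene","top"):
    W=world(grab_frame(n)); d=W-[.459,.0138,0]; q=W[(abs(W[...,2]-.030)<.003)&(np.hypot(d[...,0],d[...,1])<.03)]; print(n,len(q),cv2.minEnclosingCircle(q[:,:2].astype(np.float32)) if len(q) else 0)
    d=W-DISH[0]; q=W[(W[...,2]>.026)&(W[...,2]<.034)&(np.hypot(d[...,0],d[...,1])<.045)]; print("worn",len(q),q.mean(0) if len(q) else 0)
```

```text
[0.45879114 0.01390554 0.15027057]
1482
(0.4589354991912842, 0.01497031468898058) 0.01510397158563137 0.03042639690690829
shift cm [ 0.11 -0.   12.08] rot [-0.0003 -0.      0.0001]
scene 117 ((0.4598376154899597, 0.013879240490496159), 0.015145712532103062)
worn 178 [0.63506363 0.00940396 0.03007086]
top 0 0
worn 195 [0.63098933 0.00777855 0.0296998 ]
```

>>> {"method": "send_rows", "body": {"steps": [{"translation": [0.1, 0, 1.5], "delta_rot": [0, 0, 0], "jaw": 5}, {"translation": [0.1, 0, 4], "delta_rot": [0, 0, 0], "jaw": 5}, {"translation": [0.1, 0, 7], "delta_rot": [0, 0, 0], "jaw": 5}, {"translation": [0.1, 0, 9.5], "delta_rot": [0, 0, 0], "jaw": 5}, {"translation": [0.1, 0, 11.2], "delta_rot": [0, 0, 0], "jaw": 5}, {"translation": [0.1, 0, 11.9], "delta_rot": [0, 0, 0], "jaw": 5}, {"translation": [0.1, 0, 12.1], "delta_rot": [0, 0, 0], "jaw": 5}, {"translation": [0.1, 0, 12.1], "delta_rot": [0, 0, 0], "jaw": 5}]}}

```text
time: 38.8
tool_pos: [0.4591, 0.0149, 0.0299]
tool_rot: [0.0, 0.769, 0.639, 0.0]
contact_force: [0.4, -0.2, -0.8]
gripper_width: 0.586
grasp_force: 0.0
```

>>> {"method": "send_rows", "body": {"steps": [{"translation": [0, 0, 0], "delta_rot": [0, 0, 0], "jaw": 4}, {"translation": [0, 0, 0], "delta_rot": [0, 0, 0], "jaw": 3.2}, {"translation": [0, 0, 0], "delta_rot": [0, 0, 0], "jaw": 2.2}, {"translation": [0, 0, 0], "delta_rot": [0, 0, 0], "jaw": 2.2}, {"translation": [0, 0, 0], "delta_rot": [0, 0, 0], "jaw": 2.2}, {"translation": [0, 0, 0], "delta_rot": [0, 0, 0], "jaw": 2.2}, {"translation": [0, 0, 0], "delta_rot": [0, 0, 0], "jaw": 2.2}, {"translation": [0, 0, 0], "delta_rot": [0, 0, 0], "jaw": 2.2}]}}

```text
time: 39.6
tool_pos: [0.4595, 0.0148, 0.0307]
tool_rot: [0.001, 0.769, 0.639, 0.001]
contact_force: [-2.8, -0.8, 7.3]
gripper_width: 0.323
grasp_force: 59.2
```

>>> {"method": "send_rows", "body": {"steps": [{"translation": [0, 0, -0.5], "delta_rot": [0, 0, 0], "jaw": 2.2}, {"translation": [0, 0, -1.5], "delta_rot": [0, 0, 0], "jaw": 2.2}, {"translation": [0, 0, -3.5], "delta_rot": [0, 0, 0], "jaw": 2.2}, {"translation": [0, 0, -6], "delta_rot": [0, 0, 0], "jaw": 2.2}, {"translation": [0, 0, -9], "delta_rot": [0, 0, 0], "jaw": 2.2}, {"translation": [0, 0, -12], "delta_rot": [0, 0, 0], "jaw": 2.2}, {"translation": [0, 0, -14], "delta_rot": [0, 0, 0], "jaw": 2.2}, {"translation": [0, 0, -14.5], "delta_rot": [0, 0, 0], "jaw": 2.2}]}}

```text
time: 40.4
tool_pos: [0.4602, 0.0148, 0.178]
tool_rot: [0.002, 0.769, 0.639, 0.002]
contact_force: [0.6, -0.1, -0.1]
gripper_width: 0.32
grasp_force: 59.2
```

Run:
```python
from h import *; from plant import *
s=state(); print(s["tool_pos"],s["contact_force"],s["grasp_force"])
f=grab_frame("wrist"); h=toolpt(s,world(f))
q=h[(abs(h[...,2])<.03)&(abs(h[...,0])<.02)&(abs(h[...,1])<.013)]; print(len(q),np.percentile(q,[1,50,99],axis=0).round(4))
shift(s,w(HEAD,[0,.034,.12]),HY)
```

```text
[0.46020124 0.01475827 0.17802151] [ 0.57226493 -0.07410787 -0.10732306] 59.23285234719515
5440 [[-0.0129 -0.0125 -0.001 ]
 [ 0.0046  0.0002  0.0005]
 [ 0.015   0.0126  0.0221]]
shift cm [28.01  3.87  5.84] rot [ 0.0063 -0.0004  0.0002]
```

>>> {"method": "send_rows", "body": {"steps": [{"translation": [0.8, 0.1, 0], "delta_rot": [0, 0, 0], "jaw": 2.2}, {"translation": [2.5, 0.3, 0], "delta_rot": [0, 0, 0], "jaw": 2.2}, {"translation": [5.5, 0.7, 0], "delta_rot": [0, 0, 0], "jaw": 2.2}, {"translation": [9, 1.2, 0], "delta_rot": [0, 0, 0], "jaw": 2.2}, {"translation": [12.5, 1.7, 0], "delta_rot": [0, 0, 0], "jaw": 2.2}, {"translation": [16, 2.2, 0], "delta_rot": [0, 0, 0], "jaw": 2.2}, {"translation": [19.5, 2.7, 0], "delta_rot": [0, 0, 0], "jaw": 2.2}, {"translation": [22.5, 3.1, 0], "delta_rot": [0, 0, 0], "jaw": 2.2}]}}

```text
time: 41.25
tool_pos: [0.5292, 0.2325, 0.1716]
tool_rot: [-0.001, 0.769, 0.639, -0.002]
contact_force: [-0.2, -0.6, -1.0]
gripper_width: 0.319
grasp_force: 59.2
```

>>> {"method": "send_rows", "body": {"steps": [{"translation": [2.5, 0.4, 0.5], "delta_rot": [0, 0, 0], "jaw": 2.2}, {"translation": [4.4, 0.7, 1.5], "delta_rot": [0, 0, 0], "jaw": 2.2}, {"translation": [5.3, 0.8, 2.5], "delta_rot": [0, 0, 0], "jaw": 2.2}, {"translation": [5.5, 0.8, 3.5], "delta_rot": [0, 0, 0], "jaw": 2.2}, {"translation": [5.5, 0.8, 4], "delta_rot": [0, 0, 0], "jaw": 2.2}, {"translation": [5.5, 0.8, 4], "delta_rot": [0, 0, 0], "jaw": 2.2}, {"translation": [5.5, 0.8, 4], "delta_rot": [0, 0, 0], "jaw": 2.2}, {"translation": [5.5, 0.8, 4], "delta_rot": [0, 0, 0], "jaw": 2.2}]}}

```text
time: 42.05
tool_pos: [0.5486, 0.2826, 0.1352]
tool_rot: [0.0, 0.769, 0.639, 0.001]
contact_force: [-0.9, -0.0, -1.1]
gripper_width: 0.321
grasp_force: 59.2
```

Run:
```python
from h import *; from plant import *
s=state(); print(s["tool_pos"],s["contact_force"],s["grasp_force"])
shift(s,w(HEAD,[0,.034,.0945]),HY)
```

```text
[0.54855987 0.28264162 0.13517725] [-0.8659668  -0.02364653 -1.12619295] 59.21817919705063
shift cm [0.06 0.12 4.07] rot [ 0.0012 -0.0007 -0.0007]
```

>>> {"method": "send_rows", "body": {"steps": [{"translation": [0.1, 0.1, 0.3], "delta_rot": [0, 0, 0], "jaw": 2.2}, {"translation": [0.1, 0.1, 0.8], "delta_rot": [0, 0, 0], "jaw": 2.2}, {"translation": [0.1, 0.1, 1.3], "delta_rot": [0, 0, 0], "jaw": 2.2}, {"translation": [0.1, 0.1, 1.8], "delta_rot": [0, 0, 0], "jaw": 2.2}, {"translation": [0.1, 0.1, 2.2], "delta_rot": [0, 0, 0], "jaw": 2.2}, {"translation": [0.1, 0.1, 2.5], "delta_rot": [0, 0, 0], "jaw": 2.2}, {"translation": [0.1, 0.1, 2.7], "delta_rot": [0, 0, 0], "jaw": 2.2}, {"translation": [0.1, 0.1, 2.9], "delta_rot": [0, 0, 0], "jaw": 2.2}]}}

```text
time: 42.85
tool_pos: [0.5493, 0.2839, 0.1052]
tool_rot: [0.0, 0.769, 0.639, 0.0]
contact_force: [-0.6, -0.5, -0.2]
gripper_width: 0.321
grasp_force: 59.2
```

>>> {"method": "send_rows", "body": {"steps": [{"translation": [0, 0, 0.2], "delta_rot": [0, 0, 0], "jaw": 2.2}, {"translation": [0, 0, 0.4], "delta_rot": [0, 0, 0], "jaw": 2.2}, {"translation": [0, 0, 0.6], "delta_rot": [0, 0, 0], "jaw": 2.2}, {"translation": [0, 0, 0.8], "delta_rot": [0, 0, 0], "jaw": 2.2}, {"translation": [0, 0, 1], "delta_rot": [0, 0, 0], "jaw": 2.2}, {"translation": [0, 0, 1.1], "delta_rot": [0, 0, 0], "jaw": 2.2}, {"translation": [0, 0, 1.2], "delta_rot": [0, 0, 0], "jaw": 2.2}, {"translation": [0, 0, 1.2], "delta_rot": [0, 0, 0], "jaw": 2.2}]}}

```text
time: 43.65
tool_pos: [0.5493, 0.2839, 0.0948]
tool_rot: [-0.0, 0.769, 0.639, -0.0]
contact_force: [-5.2, -2.3, 6.2]
gripper_width: 0.323
grasp_force: 60.0
```

Run:
```python
from h import *; from plant import *
s=state(); print(s["tool_pos"],s["contact_force"],s["grasp_force"])
shift(s,w(HEAD,[0,.034,.0945]),HY)
```

```text
[0.54932059 0.28392395 0.09476484] [-5.23501822 -2.2745447   6.21694075] 59.96383972931653
shift cm [-0.08  0.07  0.03] rot [-0.0004  0.0004  0.0003]
```

>>> {"method": "send_rows", "body": {"steps": [{"translation": [0, 0, 0], "delta_rot": [0, 0, 0], "jaw": 2.8}, {"translation": [0, 0, 0], "delta_rot": [0, 0, 0], "jaw": 3.2}, {"translation": [0, 0, 0], "delta_rot": [0, 0, 0], "jaw": 3.8}, {"translation": [0, 0, 0], "delta_rot": [0, 0, 0], "jaw": 5}, {"translation": [0, 0, 0], "delta_rot": [0, 0, 0], "jaw": 5}, {"translation": [0, 0, 0], "delta_rot": [0, 0, 0], "jaw": 5}, {"translation": [0, 0, 0], "delta_rot": [0, 0, 0], "jaw": 5}, {"translation": [0, 0, -0.3], "delta_rot": [0, 0, 0], "jaw": 5}]}}

```text
time: 44.45
tool_pos: [0.5489, 0.2837, 0.0958]
tool_rot: [-0.0, 0.769, 0.639, -0.001]
contact_force: [0.6, 0.0, -0.3]
gripper_width: 0.584
grasp_force: 0.0
```

>>> {"method": "send_rows", "body": {"steps": [{"translation": [0, 0, -0.5], "delta_rot": [0, 0, 0], "jaw": 5}, {"translation": [0, 0, -2], "delta_rot": [0, 0, 0], "jaw": 5}, {"translation": [0, 0, -4], "delta_rot": [0, 0, 0], "jaw": 5}, {"translation": [0, 0, -6.5], "delta_rot": [0, 0, 0], "jaw": 5}, {"translation": [0, 0, -8.5], "delta_rot": [0, 0, 0], "jaw": 5}, {"translation": [0, 0, -10], "delta_rot": [0, 0, 0], "jaw": 5}, {"translation": [0, 0, -10.5], "delta_rot": [0, 0, 0], "jaw": 5}, {"translation": [0, 0, -10.5], "delta_rot": [0, 0, 0], "jaw": 5}]}}

```text
time: 45.25
tool_pos: [0.5497, 0.2841, 0.2026]
tool_rot: [0.0, 0.769, 0.639, 0.001]
contact_force: [0.1, 0.2, 0.8]
gripper_width: 0.586
grasp_force: 0.0
```

Run:
```python
from h import *; from plant import *
s=state(); print(s["tool_pos"])
f=grab_frame("wrist"); cv2.imwrite("pics/w8.png",f["pixels"]); W=world(f); h=(W-HEAD[0])@HEAD[1]
q=h[(h[...,2]>.09)&(h[...,2]<.104)&(abs(h[...,0])<.02)&(abs(h[...,1])<.055)]
for g in (q[:,1]>0,q[:,1]<0):
  if g.sum()>50:
    p=q[g]; A=np.c_[p[:,:2],np.ones(len(p))]; print(len(p),cv2.minEnclosingCircle(p[:,:2].astype(np.float32)),np.median(p[:,2]),np.linalg.lstsq(A,p[:,2],rcond=None)[0])
shift(s,w(TRAY,[.055,.0026,.18]),TY)
```

```text
[0.54971128 0.28406425 0.20256298]
1620 ((-7.315348193515092e-05, 0.035091470927000046), 0.014973673969507217) 0.09439546746643163 [ 0.0023037  -0.01563238  0.09490301]
1374 ((0.00018265758990310133, -0.03366035968065262), 0.015318846330046654) 0.09443888071549794 [ 0.00017728 -0.03299142  0.09322881]
shift cm [-53.24  14.6    2.23] rot [ 0.0017 -0.0009 -0.1185]
```

>>> {"method": "send_rows", "body": {"steps": [{"translation": [-1.5, 0.4, 0], "delta_rot": [0, 0, 0], "jaw": 5}, {"translation": [-4.5, 1.2, 0], "delta_rot": [0, 0, 0], "jaw": 5}, {"translation": [-8.5, 2.3, 0], "delta_rot": [0, 0, 0], "jaw": 5}, {"translation": [-12.5, 3.4, 0], "delta_rot": [0, 0, 0], "jaw": 5}, {"translation": [-16.5, 4.5, 0], "delta_rot": [0, 0, 0], "jaw": 5}, {"translation": [-20.5, 5.6, 0], "delta_rot": [0, 0, 0], "jaw": 5}, {"translation": [-24.5, 6.7, 0], "delta_rot": [0, 0, 0], "jaw": 5}, {"translation": [-28.5, 7.8, 0], "delta_rot": [0, 0, 0], "jaw": 5}]}}

```text
time: 46.1
tool_pos: [0.5726, -0.0131, 0.1998]
tool_rot: [-0.001, 0.769, 0.639, -0.001]
contact_force: [0.4, -0.0, -0.4]
gripper_width: 0.584
grasp_force: 0.0
```

>>> {"method": "send_rows", "body": {"steps": [{"translation": [-4.5, 1.2, 0], "delta_rot": [0, 0, -0.02], "jaw": 5}, {"translation": [-9, 2.5, 0], "delta_rot": [0, 0, -0.04], "jaw": 5}, {"translation": [-13.5, 3.7, 0], "delta_rot": [0, 0, -0.06], "jaw": 5}, {"translation": [-17.5, 4.8, 0.5], "delta_rot": [0, 0, -0.08], "jaw": 5}, {"translation": [-21, 5.8, 1], "delta_rot": [0, 0, -0.1], "jaw": 5}, {"translation": [-23.5, 6.4, 1.5], "delta_rot": [0, 0, -0.118], "jaw": 5}, {"translation": [-24.7, 6.8, 2], "delta_rot": [0, 0, -0.118], "jaw": 5}, {"translation": [-24.7, 6.8, 2.2], "delta_rot": [0, 0, -0.118], "jaw": 5}]}}

```text
time: 46.9
tool_pos: [0.5942, -0.2671, 0.1773]
tool_rot: [-0.001, 0.731, 0.682, -0.0]
contact_force: [-0.6, 0.6, 0.3]
gripper_width: 0.581
grasp_force: 0.0
```

>>> {"method": "send_rows", "body": {"steps": [{"translation": [0, 0, 0.3], "delta_rot": [0, 0, 0], "jaw": 5}, {"translation": [0, 0, 1], "delta_rot": [0, 0, 0], "jaw": 5}, {"translation": [0, 0, 2], "delta_rot": [0, 0, 0], "jaw": 5}, {"translation": [0, 0, 3.3], "delta_rot": [0, 0, 0], "jaw": 5}, {"translation": [0, 0, 4.3], "delta_rot": [0, 0, 0], "jaw": 5}, {"translation": [0, 0, 4.8], "delta_rot": [0, 0, 0], "jaw": 5}, {"translation": [0, 0, 5], "delta_rot": [0, 0, 0], "jaw": 5}, {"translation": [0, 0, 5], "delta_rot": [0, 0, 0], "jaw": 5}]}}

```text
time: 47.7
tool_pos: [0.5954, -0.2658, 0.129]
tool_rot: [-0.0, 0.73, 0.683, -0.0]
contact_force: [0.1, 0.6, -0.4]
gripper_width: 0.588
grasp_force: 0.0
```

Run:
```python
from h import *; from plant import *
s=state(); print(s["tool_pos"],(s["tool_pos"]-TRAY[0])@TRAY[1])
shift(s,w(TRAY,[.055,.0026,.0515]),TY)
```

```text
[ 0.59541427 -0.26582275  0.12898874] [0.05455114 0.00275096 0.12898874]
shift cm [-0.02  0.05  7.75] rot [-0.0004 -0.0002 -0.0006]
```

>>> {"method": "send_rows", "body": {"steps": [{"translation": [0, 0, 1], "delta_rot": [0, 0, 0], "jaw": 5}, {"translation": [0, 0, 2.5], "delta_rot": [0, 0, 0], "jaw": 5}, {"translation": [0, 0, 4.2], "delta_rot": [0, 0, 0], "jaw": 5}, {"translation": [0, 0, 5.8], "delta_rot": [0, 0, 0], "jaw": 5}, {"translation": [0, 0, 7], "delta_rot": [0, 0, 0], "jaw": 5}, {"translation": [0, 0, 7.6], "delta_rot": [0, 0, 0], "jaw": 5}, {"translation": [0, 0, 7.7], "delta_rot": [0, 0, 0], "jaw": 5}, {"translation": [0, 0, 7.7], "delta_rot": [0, 0, 0], "jaw": 5}]}}

```text
time: 48.5
tool_pos: [0.5957, -0.266, 0.0524]
tool_rot: [0.0, 0.73, 0.683, 0.0]
contact_force: [-0.8, 0.4, -0.4]
gripper_width: 0.585
grasp_force: 0.0
```

>>> {"method": "send_rows", "body": {"steps": [{"translation": [0, 0, 0], "delta_rot": [0, 0, 0], "jaw": 4}, {"translation": [0, 0, 0], "delta_rot": [0, 0, 0], "jaw": 3}, {"translation": [0, 0, 0], "delta_rot": [0, 0, 0], "jaw": 2.2}, {"translation": [0, 0, 0], "delta_rot": [0, 0, 0], "jaw": 1.2}, {"translation": [0, 0, 0], "delta_rot": [0, 0, 0], "jaw": 1.2}, {"translation": [0, 0, 0], "delta_rot": [0, 0, 0], "jaw": 1.2}, {"translation": [0, 0, 0], "delta_rot": [0, 0, 0], "jaw": 1.2}, {"translation": [0, 0, 0], "delta_rot": [0, 0, 0], "jaw": 1.2}]}}

```text
time: 49.3
tool_pos: [0.595, -0.266, 0.0533]
tool_rot: [-0.0, 0.73, 0.683, -0.001]
contact_force: [-4.1, 0.8, 5.5]
gripper_width: 0.208
grasp_force: 58.6
```

>>> {"method": "send_rows", "body": {"steps": [{"translation": [0, 0, -0.3], "delta_rot": [0, 0, 0], "jaw": 1.2}, {"translation": [0, 0, -1], "delta_rot": [0, 0, 0], "jaw": 1.2}, {"translation": [0, 0, -2.5], "delta_rot": [0, 0, 0], "jaw": 1.2}, {"translation": [0, 0, -4.5], "delta_rot": [0, 0, 0], "jaw": 1.2}, {"translation": [0, 0, -7.5], "delta_rot": [0, 0, 0], "jaw": 1.2}, {"translation": [0, 0, -10.5], "delta_rot": [0, 0, 0], "jaw": 1.2}, {"translation": [0, 0, -12.5], "delta_rot": [0, 0, 0], "jaw": 1.2}, {"translation": [0, 0, -13.5], "delta_rot": [0, 0, 0], "jaw": 1.2}]}}

```text
time: 50.1
tool_pos: [0.5967, -0.2664, 0.1913]
tool_rot: [0.003, 0.73, 0.683, 0.001]
contact_force: [-0.4, 0.0, -5.2]
gripper_width: 0.209
grasp_force: 58.8
```

Run:
```python
from h import *; from plant import *
s=state(); print(s["tool_pos"],(s["tool_pos"]-TRAY[0])@TRAY[1],s["contact_force"],s["grasp_force"])
f=grab_frame("wrist"); W=world(f); h=toolpt(s,W)
q=h[(h[...,2]<.01)&(h[...,2]>-.025)&(abs(h[...,1])<.03)&(h[...,0]>.02)]; print(q.max(0),q.min(0))
for y in (.03,.04,.055,.07,.08):
  q=h[(h[...,2]<.01)&(h[...,2]>-.025)&(abs(h[...,1])<.004)&(abs(h[...,0]-y)<.004)]; print(y,len(q),q.mean(0) if len(q) else 0)
shift(s,w(HEAD,[0,.0096,.20]),HY)
```

```text
[ 0.59669866 -0.26644451  0.1912812 ] [0.05587345 0.00221453 0.1912812 ] [-0.43745109  0.02296521 -5.1790815 ] 58.84615659713745
[0.08971276 0.01834143 0.00989979] [ 0.02000088 -0.01761473 -0.01649303]
0.03 622 [ 3.00821909e-02 -3.53555460e-05 -8.25269560e-03]
0.04 575 [ 4.00455021e-02  8.62118087e-05 -6.44848236e-03]
0.055 650 [ 5.50164143e-02  6.25039240e-07 -8.37546622e-03]
0.07 735 [ 6.99777891e-02  5.52223969e-05 -7.72212116e-03]
0.08 911 [ 7.99557040e-02 -9.48380706e-06 -1.29578154e-02]
shift cm [52.09 -8.58 -1.03] rot [0.0049 0.002  0.1182]
```

>>> {"method": "send_rows", "body": {"steps": [{"translation": [0.5, -0.1, 0], "delta_rot": [0, 0, 0.01], "jaw": 1.2}, {"translation": [1.6, -0.3, 0], "delta_rot": [0, 0, 0.025], "jaw": 1.2}, {"translation": [3.5, -0.6, 0], "delta_rot": [0, 0, 0.045], "jaw": 1.2}, {"translation": [6, -1, 0], "delta_rot": [0, 0, 0.065], "jaw": 1.2}, {"translation": [9, -1.5, 0], "delta_rot": [0, 0, 0.085], "jaw": 1.2}, {"translation": [12.5, -2.1, 0], "delta_rot": [0, 0, 0.1], "jaw": 1.2}, {"translation": [16.2, -2.7, 0], "delta_rot": [0, 0, 0.112], "jaw": 1.2}, {"translation": [20, -3.3, 0], "delta_rot": [0, 0, 0.118], "jaw": 1.2}]}}

```text
time: 50.95
tool_pos: [0.574, -0.0617, 0.185]
tool_rot: [-0.002, 0.769, 0.639, -0.001]
contact_force: [1.0, 0.1, -5.1]
gripper_width: 0.21
grasp_force: 58.9
```

>>> {"method": "send_rows", "body": {"steps": [{"translation": [3.7, -1.1, 0], "delta_rot": [0, 0, 0], "jaw": 1.2}, {"translation": [7.4, -2.2, 0], "delta_rot": [0, 0, 0], "jaw": 1.2}, {"translation": [11, -3.2, 0], "delta_rot": [0, 0, 0], "jaw": 1.2}, {"translation": [14.5, -4.2, 0], "delta_rot": [0, 0, 0], "jaw": 1.2}, {"translation": [17.8, -5.2, 0], "delta_rot": [0, 0, 0], "jaw": 1.2}, {"translation": [20.8, -6, 0], "delta_rot": [0, 0, 0], "jaw": 1.2}, {"translation": [23.5, -6.8, 0], "delta_rot": [0, 0, 0], "jaw": 1.2}, {"translation": [26, -7.5, 0], "delta_rot": [0, 0, 0], "jaw": 1.2}]}}

```text
time: 51.75
tool_pos: [0.5474, 0.2071, 0.185]
tool_rot: [-0.001, 0.769, 0.639, -0.002]
contact_force: [0.4, -0.6, -4.6]
gripper_width: 0.204
grasp_force: 58.9
```

>>> {"method": "send_rows", "body": {"steps": [{"translation": [2.2, -0.6, 0], "delta_rot": [0, 0, 0], "jaw": 1.2}, {"translation": [3.9, -1.1, 0], "delta_rot": [0, 0, 0], "jaw": 1.2}, {"translation": [4.9, -1.4, 0.3], "delta_rot": [0, 0, 0], "jaw": 1.2}, {"translation": [5.2, -1.5, 0.8], "delta_rot": [0, 0, 0], "jaw": 1.2}, {"translation": [5.2, -1.5, 1.5], "delta_rot": [0, 0, 0], "jaw": 1.2}, {"translation": [5.2, -1.5, 2.2], "delta_rot": [0, 0, 0], "jaw": 1.2}, {"translation": [5.2, -1.5, 2.6], "delta_rot": [0, 0, 0], "jaw": 1.2}, {"translation": [5.2, -1.5, 2.7], "delta_rot": [0, 0, 0], "jaw": 1.2}]}}

```text
time: 52.55
tool_pos: [0.544, 0.2582, 0.1591]
tool_rot: [-0.0, 0.769, 0.639, -0.001]
contact_force: [-0.4, 0.4, -5.2]
gripper_width: 0.212
grasp_force: 58.9
```

>>> {"method": "send_rows", "body": {"steps": [{"translation": [0, 0, 0], "delta_rot": [0, 0, 0], "jaw": 1.2}, {"translation": [0, 0, 0], "delta_rot": [0, 0, 0], "jaw": 1.2}, {"translation": [0, 0, 0], "delta_rot": [0, 0, 0], "jaw": 1.2}, {"translation": [0, 0, 0], "delta_rot": [0, 0, 0], "jaw": 1.2}, {"translation": [0, 0, 0], "delta_rot": [0, 0, 0], "jaw": 1.2}, {"translation": [0, 0, 0], "delta_rot": [0, 0, 0], "jaw": 1.2}, {"translation": [0, 0, 0], "delta_rot": [0, 0, 0], "jaw": 1.2}, {"translation": [0, 0, 0], "delta_rot": [0, 0, 0], "jaw": 1.2}]}}

```text
time: 53.35
tool_pos: [0.5443, 0.2591, 0.1603]
tool_rot: [0.0, 0.769, 0.639, 0.0]
contact_force: [-0.3, -0.2, -5.3]
gripper_width: 0.207
grasp_force: 58.9
```

Run:
```python
from h import *; from plant import *
s=state(); print(s["tool_pos"],(s["tool_pos"]-HEAD[0])@HEAD[1],s["contact_force"])
shift(s,w(HEAD,[0,.0097,.1118]),HY)
f=grab_frame("wrist"); W=world(f); h=(W-HEAD[0])@HEAD[1]
for y in (.04,.055,.07,.08):
  q=h[(h[...,2]>.15)&(h[...,2]<.19)&(abs(h[...,0])<.004)&(abs(h[...,1]-y)<.004)]; print(y,len(q),q.mean(0) if len(q) else 0)
```

```text
[0.54433509 0.25912362 0.16031866] [-0.0010702   0.00948807  0.16031866] [-0.3463479  -0.21034504 -5.2950283 ]
shift cm [0.02 0.11 4.85] rot [ 0.     -0.      0.0002]
0.04 602 [-9.07230091e-05  4.00973404e-02  1.68192684e-01]
0.055 581 [3.96482426e-05 5.50683991e-02 1.67815921e-01]
0.07 664 [-6.65779397e-05  7.00426454e-02  1.68710875e-01]
0.08 719 [-3.69026958e-05  7.99670252e-02  1.67922058e-01]
```

>>> {"method": "send_rows", "body": {"steps": [{"translation": [0, 0.1, 0.4], "delta_rot": [0, 0, 0], "jaw": 1.2}, {"translation": [0, 0.1, 1], "delta_rot": [0, 0, 0], "jaw": 1.2}, {"translation": [0, 0.1, 1.8], "delta_rot": [0, 0, 0], "jaw": 1.2}, {"translation": [0, 0.1, 2.6], "delta_rot": [0, 0, 0], "jaw": 1.2}, {"translation": [0, 0.1, 3.3], "delta_rot": [0, 0, 0], "jaw": 1.2}, {"translation": [0, 0.1, 3.9], "delta_rot": [0, 0, 0], "jaw": 1.2}, {"translation": [0, 0.1, 4.3], "delta_rot": [0, 0, 0], "jaw": 1.2}, {"translation": [0, 0.1, 4.4], "delta_rot": [0, 0, 0], "jaw": 1.2}]}}

```text
time: 54.2
tool_pos: [0.545, 0.2588, 0.1155]
tool_rot: [-0.0, 0.769, 0.639, -0.001]
contact_force: [0.2, 0.5, -4.6]
gripper_width: 0.21
grasp_force: 58.9
```

>>> {"method": "send_rows", "body": {"steps": [{"translation": [0, 0, 0.1], "delta_rot": [0, 0, 0], "jaw": 1.2}, {"translation": [0, 0, 0.2], "delta_rot": [0, 0, 0], "jaw": 1.2}, {"translation": [0, 0, 0.3], "delta_rot": [0, 0, 0], "jaw": 1.2}, {"translation": [0, 0, 0.4], "delta_rot": [0, 0, 0], "jaw": 1.2}, {"translation": [0, 0, 0.5], "delta_rot": [0, 0, 0], "jaw": 1.2}, {"translation": [0, 0, 0.5], "delta_rot": [0, 0, 0], "jaw": 1.2}, {"translation": [0, 0, 0.5], "delta_rot": [0, 0, 0], "jaw": 1.2}, {"translation": [0, 0, 0.5], "delta_rot": [0, 0, 0], "jaw": 1.2}]}}

```text
time: 55.0
tool_pos: [0.5454, 0.2589, 0.1114]
tool_rot: [0.0, 0.769, 0.639, 0.0]
contact_force: [-0.2, 0.2, -5.7]
gripper_width: 0.21
grasp_force: 58.9
```

Run:
```python
from h import *; from plant import *
s=state(); print(s["tool_pos"],(s["tool_pos"]-HEAD[0])@HEAD[1],s["contact_force"])
```

```text
[0.54536162 0.25891225 0.11136726] [-2.23226234e-05  9.46821568e-03  1.11367258e-01] [-0.2248894   0.16265622 -5.68025253]
```

Just about touching; lower slightly until the load comes off, then release.

>>> {"method": "send_rows", "body": {"steps": [{"translation": [0, 0, 0.1], "delta_rot": [0, 0, 0], "jaw": 1.2}, {"translation": [0, 0, 0.2], "delta_rot": [0, 0, 0], "jaw": 1.2}, {"translation": [0, 0, 0.2], "delta_rot": [0, 0, 0], "jaw": 1.2}, {"translation": [0, 0, 0.2], "delta_rot": [0, 0, 0], "jaw": 1.2}, {"translation": [0, 0, 0.2], "delta_rot": [0, 0, 0], "jaw": 1.2}, {"translation": [0, 0, 0.2], "delta_rot": [0, 0, 0], "jaw": 1.2}, {"translation": [0, 0, 0.2], "delta_rot": [0, 0, 0], "jaw": 1.2}, {"translation": [0, 0, 0.2], "delta_rot": [0, 0, 0], "jaw": 1.2}]}}

```text
time: 55.8
tool_pos: [0.5454, 0.259, 0.1111]
tool_rot: [0.0, 0.769, 0.639, -0.0]
contact_force: [-5.7, -0.2, 5.2]
gripper_width: 0.209
grasp_force: 60.1
```

>>> {"method": "send_rows", "body": {"steps": [{"translation": [0, 0, 0], "delta_rot": [0, 0, 0], "jaw": 1.8}, {"translation": [0, 0, 0], "delta_rot": [0, 0, 0], "jaw": 2.2}, {"translation": [0, 0, 0], "delta_rot": [0, 0, 0], "jaw": 2.6}, {"translation": [0, 0, 0], "delta_rot": [0, 0, 0], "jaw": 3.2}, {"translation": [0, 0, 0], "delta_rot": [0, 0, 0], "jaw": 4}, {"translation": [0, 0, 0], "delta_rot": [0, 0, 0], "jaw": 5}, {"translation": [0, 0, 0], "delta_rot": [0, 0, 0], "jaw": 5}, {"translation": [0, 0, 0], "delta_rot": [0, 0, 0], "jaw": 5}]}}

```text
time: 56.6
tool_pos: [0.5453, 0.2589, 0.1092]
tool_rot: [0.0, 0.769, 0.639, -0.0]
contact_force: [1.0, -1.1, 0.9]
gripper_width: 0.587
grasp_force: 0.0
```

>>> {"method": "send_rows", "body": {"steps": [{"translation": [0, 0, -0.5], "delta_rot": [0, 0, 0], "jaw": 5}, {"translation": [0, 0, -2], "delta_rot": [0, 0, 0], "jaw": 5}, {"translation": [0, 0, -4], "delta_rot": [0, 0, 0], "jaw": 5}, {"translation": [0, 0, -7], "delta_rot": [0, 0, 0], "jaw": 5}, {"translation": [0, 0, -10], "delta_rot": [0, 0, 0], "jaw": 6}, {"translation": [0, 0, -12], "delta_rot": [0, 0, 0], "jaw": 7}, {"translation": [0, 0, -12.5], "delta_rot": [0, 0, 0], "jaw": 8.5}, {"translation": [0, 0, -12.5], "delta_rot": [0, 0, 0], "jaw": 8.5}]}}

```text
time: 57.4
tool_pos: [0.5459, 0.2591, 0.2362]
tool_rot: [0.001, 0.769, 0.639, 0.001]
contact_force: [-0.4, -0.2, 0.3]
gripper_width: 0.993
grasp_force: 0.0
```

Run:
```python
from h import *; from plant import *
s=state(); print(s["tool_pos"])
f=grab_frame("wrist"); cv2.imwrite("pics/w9.png",f["pixels"]); W=world(f); h=(W-HEAD[0])@HEAD[1]
q=h[(h[...,2]>.113)&(h[...,2]<.135)&(abs(h[...,0])<.03)&(abs(h[...,1])<.12)]; print(len(q),np.percentile(q,[1,50,99],axis=0),q.max(0),q.min(0))
for y in (-.07,-.06,-.01,.01,.055,.07):
  q=h[(h[...,2]<.13)&(h[...,2]>.11)&(abs(h[...,0])<.003)&(abs(h[...,1]-y)<.004)]; print(y,len(q),q.mean(0) if len(q) else 0)
W=world(grab_frame("scene")); t=(W-TRAY[0])@TRAY[1]
q=t[(t[...,2]>.025)&(t[...,2]<.032)&(t[...,0]<.03)&(t[...,0]>-.11)&(abs(t[...,1])<.12)]; print([cv2.minAreaRect(q[g][:,:2].astype(np.float32)) for g in (q[:,1]>0,q[:,1]<0)])
shift(s,w(TRAY,[-.0443,.0283,.20]),HY)
```

```text
[0.54593368 0.25911231 0.23616992]
8056 [[-0.01498915 -0.07854754  0.11315854]
 [ 0.00015782  0.02861976  0.11793321]
 [ 0.01433064  0.09637391  0.12584169]] [0.01712453 0.09892913 0.12750256] [-0.01710978 -0.08137012  0.11300117]
-0.07 82 [-0.00027093 -0.06984304  0.11974515]
-0.06 78 [-0.00018221 -0.06000376  0.11971657]
-0.01 97 [ 0.00017301 -0.00997127  0.1177192 ]
0.01 104 [0.00021393 0.00992701 0.1177146 ]
0.055 125 [-5.95787697e-05  5.49615484e-02  1.18665683e-01]
0.07 138 [-7.57275102e-05  7.00346615e-02  1.19631715e-01]
[((-0.04405133053660393, 0.027634289115667343), (0.023109883069992065, 0.05924880877137184), 83.09406280517578), ((-0.042778898030519485, -0.05986601486802101), (0.023226561024785042, 0.05824979767203331), 82.39649963378906)]
shift cm [-49.34   4.34   3.56] rot [ 0.0027 -0.0015  0.0002]
```

View pics/w9.png

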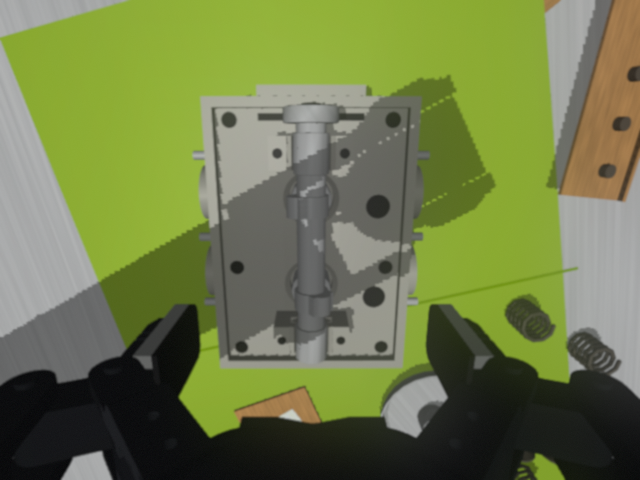

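The camshaft is back in its bearings, flange at the top (311,113), lobes up to both sides as before. The caps still stand on the tray, so the plain cap comes next.

>>> {"method": "send_rows", "body": {"steps": [{"translation": [-1.5, 0.1, 0], "delta_rot": [0, 0, 0], "jaw": 8.5}, {"translation": [-4.5, 0.4, 0], "delta_rot": [0, 0, 0], "jaw": 8.5}, {"translation": [-8.5, 0.7, 0], "delta_rot": [0, 0, 0], "jaw": 8.5}, {"translation": [-12.5, 1.1, 0], "delta_rot": [0, 0, 0], "jaw": 8.5}, {"translation": [-16.5, 1.4, 0], "delta_rot": [0, 0, 0], "jaw": 8.5}, {"translation": [-20.5, 1.8, 0], "delta_rot": [0, 0, 0], "jaw": 8.5}, {"translation": [-24.5, 2.1, 0], "delta_rot": [0, 0, 0], "jaw": 8.5}, {"translation": [-28.5, 2.5, 0], "delta_rot": [0, 0, 0], "jaw": 8.5}]}}

```text
time: 58.3
tool_pos: [0.5162, -0.028, 0.2328]
tool_rot: [-0.001, 0.769, 0.639, -0.001]
contact_force: [0.4, -0.2, -0.5]
gripper_width: 0.991
grasp_force: 0.0
```

>>> {"method": "send_rows", "body": {"steps": [{"translation": [-4, 0.4, 1], "delta_rot": [0, 0, 0], "jaw": 8.5}, {"translation": [-8, 0.7, 3], "delta_rot": [0, 0, 0], "jaw": 8.5}, {"translation": [-12, 1.1, 5], "delta_rot": [0, 0, 0], "jaw": 8.5}, {"translation": [-15.5, 1.4, 7.5], "delta_rot": [0, 0, 0], "jaw": 8.5}, {"translation": [-18.3, 1.6, 10], "delta_rot": [0, 0, 0], "jaw": 8.5}, {"translation": [-20.2, 1.8, 12.5], "delta_rot": [0, 0, 0], "jaw": 8.5}, {"translation": [-20.8, 1.8, 14], "delta_rot": [0, 0, 0], "jaw": 8.5}, {"translation": [-20.8, 1.8, 15], "delta_rot": [0, 0, 0], "jaw": 8.5}]}}

```text
time: 59.1
tool_pos: [0.4957, -0.2336, 0.082]
tool_rot: [-0.002, 0.77, 0.639, -0.001]
contact_force: [0.4, 0.0, -0.2]
gripper_width: 0.996
grasp_force: 0.0
```

>>> {"method": "send_rows", "body": {"steps": [{"translation": [0, 0, 0], "delta_rot": [0, 0, 0], "jaw": 8.5}, {"translation": [0, 0, 0], "delta_rot": [0, 0, 0], "jaw": 8.5}, {"translation": [0, 0, 0], "delta_rot": [0, 0, 0], "jaw": 8.5}, {"translation": [0, 0, 0], "delta_rot": [0, 0, 0], "jaw": 8.5}, {"translation": [0, 0, 0], "delta_rot": [0, 0, 0], "jaw": 8.5}, {"translation": [0, 0, 0], "delta_rot": [0, 0, 0], "jaw": 8.5}, {"translation": [0, 0, 0], "delta_rot": [0, 0, 0], "jaw": 8.5}, {"translation": [0, 0, 0], "delta_rot": [0, 0, 0], "jaw": 8.5}]}}

```text
time: 59.9
tool_pos: [0.4974, -0.2336, 0.0844]
tool_rot: [0.0, 0.769, 0.639, 0.0]
contact_force: [-0.6, 1.0, -0.3]
gripper_width: 1.001
grasp_force: 0.0
```

Run:
```python
from h import *; from plant import *
s=state(); print(s["tool_pos"],(s["tool_pos"]-TRAY[0])@TRAY[1]); shift(s,w(TRAY,[-.0445,.0285,.0192]),HY)
f=grab_frame("wrist"); t=(world(f)-TRAY[0])@TRAY[1]; q=t[(t[...,2]>.025)&(t[...,2]<.031)&(abs(t[...,0]+.045)<.04)&(abs(t[...,1]-.03)<.03)]; print(len(q),cv2.minAreaRect(q[:,:2].astype(np.float32)) if len(q)>5 else 0)
```

```text
[ 0.49741649 -0.23364337  0.08435899] [-0.04534144  0.02845208  0.08435899]
shift cm [0.01 0.08 6.52] rot [0.0001 0.     0.0001]
4698 ((-0.044324107468128204, 0.02827698178589344), (0.02312716469168663, 0.056189265102148056), 83.7186050415039)
```

>>> {"method": "send_rows", "body": {"steps": [{"translation": [0, 0.1, 0.8], "delta_rot": [0, 0, 0], "jaw": 8.5}, {"translation": [0, 0.1, 2], "delta_rot": [0, 0, 0], "jaw": 8.5}, {"translation": [0, 0.1, 3.5], "delta_rot": [0, 0, 0], "jaw": 8.5}, {"translation": [0, 0.1, 5], "delta_rot": [0, 0, 0], "jaw": 8.5}, {"translation": [0, 0.1, 6], "delta_rot": [0, 0, 0], "jaw": 8.5}, {"translation": [0, 0.1, 6.4], "delta_rot": [0, 0, 0], "jaw": 8.5}, {"translation": [0, 0.1, 6.5], "delta_rot": [0, 0, 0], "jaw": 8.5}, {"translation": [0, 0.1, 6.5], "delta_rot": [0, 0, 0], "jaw": 8.5}]}}

```text
time: 60.75
tool_pos: [0.4986, -0.234, 0.0195]
tool_rot: [0.0, 0.769, 0.639, 0.0]
contact_force: [-0.2, 0.7, 0.1]
gripper_width: 0.996
grasp_force: 0.0
```

>>> {"method": "send_rows", "body": {"steps": [{"translation": [0, 0, 0], "delta_rot": [0, 0, 0], "jaw": 7.2}, {"translation": [0, 0, 0], "delta_rot": [0, 0, 0], "jaw": 6}, {"translation": [0, 0, 0], "delta_rot": [0, 0, 0], "jaw": 5}, {"translation": [0, 0, 0], "delta_rot": [0, 0, 0], "jaw": 5}, {"translation": [0, 0, 0], "delta_rot": [0, 0, 0], "jaw": 5}, {"translation": [0, 0, 0], "delta_rot": [0, 0, 0], "jaw": 5}, {"translation": [0, 0, 0], "delta_rot": [0, 0, 0], "jaw": 5}, {"translation": [0, 0, 0], "delta_rot": [0, 0, 0], "jaw": 5}]}}

```text
time: 61.55
tool_pos: [0.4992, -0.2343, 0.0203]
tool_rot: [0.001, 0.769, 0.639, 0.0]
contact_force: [-0.1, 0.3, 4.9]
gripper_width: 0.639
grasp_force: 64.0
```

>>> {"method": "send_rows", "body": {"steps": [{"translation": [0, 0, -0.5], "delta_rot": [0, 0, 0], "jaw": 5}, {"translation": [0, 0, -1.8], "delta_rot": [0, 0, 0], "jaw": 5}, {"translation": [0, 0, -4], "delta_rot": [0, 0, 0], "jaw": 5}, {"translation": [0, 0, -7.5], "delta_rot": [0, 0, 0], "jaw": 5}, {"translation": [0, 0, -11.5], "delta_rot": [0, 0, 0], "jaw": 5}, {"translation": [0, 0, -15], "delta_rot": [0, 0, 0], "jaw": 5}, {"translation": [0, 0, -17], "delta_rot": [0, 0, 0], "jaw": 5}, {"translation": [0, 0, -18], "delta_rot": [0, 0, 0], "jaw": 5}]}}

```text
time: 62.35
tool_pos: [0.4991, -0.2343, 0.2026]
tool_rot: [0.002, 0.769, 0.639, 0.001]
contact_force: [0.1, -0.3, -1.0]
gripper_width: 0.64
grasp_force: 63.5
```

Run:
```python
from h import *; from plant import *
s=state(); print(s["tool_pos"]); shift(s,w(HEAD,[0,.068,.18]),HY)
f=grab_frame("wrist"); h=toolpt(s,world(f))
m=(abs(h[...,0])<.02)&(abs(h[...,1])<.026)&(h[...,2]<-.004)&(h[...,2]>-.03); q=h[m]; print(len(q),np.median(q,0),cv2.minAreaRect(q[:,:2].astype(np.float32)))
A=np.c_[q[:,:2],np.ones(len(q))]; print(np.linalg.lstsq(A,q[:,2],rcond=None)[0])
```

```text
[ 0.49908422 -0.23426868  0.20258419]
shift cm [55.19 -4.48  2.15] rot [0.0039 0.0017 0.0002]
9097 [ 0.00160239 -0.00015296 -0.00831551] ((0.00012306682765483856, 7.789582014083862e-06), (0.051988694816827774, 0.023578092455863953), 89.75173950195312)
[ 0.0400674  -0.00119343 -0.00824247]
```

>>> {"method": "send_rows", "body": {"steps": [{"translation": [0.8, -0.1, 0], "delta_rot": [0, 0, 0], "jaw": 5}, {"translation": [2.5, -0.2, 0], "delta_rot": [0, 0, 0], "jaw": 5}, {"translation": [5.5, -0.4, 0], "delta_rot": [0, 0, 0], "jaw": 5}, {"translation": [9, -0.7, 0], "delta_rot": [0, 0, 0], "jaw": 5}, {"translation": [13, -1.1, 0], "delta_rot": [0, 0, 0], "jaw": 5}, {"translation": [17, -1.4, 0], "delta_rot": [0, 0, 0], "jaw": 5}, {"translation": [21, -1.7, 0], "delta_rot": [0, 0, 0], "jaw": 5}, {"translation": [25, -2, 0], "delta_rot": [0, 0, 0], "jaw": 5}]}}

```text
time: 63.2
tool_pos: [0.5229, 0.0186, 0.1971]
tool_rot: [-0.001, 0.769, 0.639, -0.001]
contact_force: [0.9, -0.0, -1.1]
gripper_width: 0.641
grasp_force: 63.5
```

>>> {"method": "send_rows", "body": {"steps": [{"translation": [4, -0.3, 0], "delta_rot": [0, 0, 0], "jaw": 5}, {"translation": [8, -0.6, 0], "delta_rot": [0, 0, 0], "jaw": 5}, {"translation": [12, -1, 0], "delta_rot": [0, 0, 0], "jaw": 5}, {"translation": [16, -1.3, 0], "delta_rot": [0, 0, 0], "jaw": 5}, {"translation": [20, -1.6, 0], "delta_rot": [0, 0, 0], "jaw": 5}, {"translation": [23.5, -1.9, 0], "delta_rot": [0, 0, 0], "jaw": 5}, {"translation": [26.5, -2.2, 0], "delta_rot": [0, 0, 0], "jaw": 5}, {"translation": [28.5, -2.3, 0], "delta_rot": [0, 0, 0], "jaw": 5}]}}

```text
time: 64.0
tool_pos: [0.5519, 0.3027, 0.1969]
tool_rot: [-0.001, 0.768, 0.64, -0.002]
contact_force: [0.5, -0.4, -0.4]
gripper_width: 0.643
grasp_force: 63.5
```

>>> {"method": "send_rows", "body": {"steps": [{"translation": [1.2, -0.1, 0.3], "delta_rot": [0, 0, 0], "jaw": 5}, {"translation": [1.7, -0.1, 1], "delta_rot": [0, 0, 0], "jaw": 5}, {"translation": [1.7, -0.1, 1.8], "delta_rot": [0, 0, 0], "jaw": 5}, {"translation": [1.7, -0.1, 2.3], "delta_rot": [0, 0, 0], "jaw": 5}, {"translation": [1.7, -0.1, 2.5], "delta_rot": [0, 0, 0], "jaw": 5}, {"translation": [1.7, -0.1, 2.5], "delta_rot": [0, 0, 0], "jaw": 5}, {"translation": [1.7, -0.1, 2.5], "delta_rot": [0, 0, 0], "jaw": 5}, {"translation": [1.7, -0.1, 2.5], "delta_rot": [0, 0, 0], "jaw": 5}]}}

```text
time: 64.8
tool_pos: [0.5565, 0.3167, 0.1749]
tool_rot: [0.0, 0.769, 0.639, 0.0]
contact_force: [-0.2, -0.6, -0.6]
gripper_width: 0.64
grasp_force: 63.5
```

Run:
```python
from h import *; from plant import *
s=state(); print(s["tool_pos"],s["contact_force"]); shift(s,w(HEAD,[0,.068,.1242]),HY)
```

```text
[0.55645669 0.31674113 0.17489256] [-0.16481327 -0.63643927 -0.61622777]
shift cm [-0.04 -0.03  5.07] rot [ 0.0008 -0.0005 -0.0003]
```

>>> {"method": "send_rows", "body": {"steps": [{"translation": [0, 0, 0.5], "delta_rot": [0, 0, 0], "jaw": 5}, {"translation": [0, 0, 1.2], "delta_rot": [0, 0, 0], "jaw": 5}, {"translation": [0, 0, 2], "delta_rot": [0, 0, 0], "jaw": 5}, {"translation": [0, 0, 2.8], "delta_rot": [0, 0, 0], "jaw": 5}, {"translation": [0, 0, 3.5], "delta_rot": [0, 0, 0], "jaw": 5}, {"translation": [0, 0, 4.1], "delta_rot": [0, 0, 0], "jaw": 5}, {"translation": [0, 0, 4.5], "delta_rot": [0, 0, 0], "jaw": 5}, {"translation": [0, 0, 4.6], "delta_rot": [0, 0, 0], "jaw": 5}]}}

```text
time: 65.6
tool_pos: [0.5558, 0.3168, 0.1275]
tool_rot: [-0.0, 0.769, 0.639, -0.001]
contact_force: [0.4, 0.3, -0.9]
gripper_width: 0.637
grasp_force: 63.5
```

>>> {"method": "send_rows", "body": {"steps": [{"translation": [0, 0, 0.1], "delta_rot": [0, 0, 0], "jaw": 5}, {"translation": [0, 0, 0.2], "delta_rot": [0, 0, 0], "jaw": 5}, {"translation": [0, 0, 0.3], "delta_rot": [0, 0, 0], "jaw": 5}, {"translation": [0, 0, 0.4], "delta_rot": [0, 0, 0], "jaw": 5}, {"translation": [0, 0, 0.5], "delta_rot": [0, 0, 0], "jaw": 5}, {"translation": [0, 0, 0.5], "delta_rot": [0, 0, 0], "jaw": 5}, {"translation": [0, 0, 0.5], "delta_rot": [0, 0, 0], "jaw": 5}, {"translation": [0, 0, 0.5], "delta_rot": [0, 0, 0], "jaw": 5}]}}

```text
time: 66.4
tool_pos: [0.5564, 0.3171, 0.1242]
tool_rot: [0.0, 0.769, 0.639, 0.0]
contact_force: [-2.9, -0.8, 5.1]
gripper_width: 0.638
grasp_force: 64.0
```

Run:
```python
from h import *; from plant import *
s=state(); print(s["tool_pos"],(s["tool_pos"]-HEAD[0])@HEAD[1],s["contact_force"])
```

```text
[0.55639999 0.31705638 0.12424902] [0.00018363 0.0686505  0.12424902] [-2.92059484 -0.81421895  5.07565791]
```

Seated. I'll release, lift, check it, and go for the boss cap.

>>> {"method": "send_rows", "body": {"steps": [{"translation": [0, 0, 0], "delta_rot": [0, 0, 0], "jaw": 5.6}, {"translation": [0, 0, 0], "delta_rot": [0, 0, 0], "jaw": 6}, {"translation": [0, 0, 0], "delta_rot": [0, 0, 0], "jaw": 6.5}, {"translation": [0, 0, 0], "delta_rot": [0, 0, 0], "jaw": 7.5}, {"translation": [0, 0, 0], "delta_rot": [0, 0, 0], "jaw": 8.5}, {"translation": [0, 0, 0], "delta_rot": [0, 0, 0], "jaw": 8.5}, {"translation": [0, 0, 0], "delta_rot": [0, 0, 0], "jaw": 8.5}, {"translation": [0, 0, 0], "delta_rot": [0, 0, 0], "jaw": 8.5}]}}

```text
time: 67.2
tool_pos: [0.5561, 0.3169, 0.1233]
tool_rot: [-0.0, 0.769, 0.639, -0.0]
contact_force: [0.2, -0.7, 0.3]
gripper_width: 0.998
grasp_force: 0.0
```

>>> {"method": "send_rows", "body": {"steps": [{"translation": [0, 0, -0.5], "delta_rot": [0, 0, 0], "jaw": 8.5}, {"translation": [0, 0, -2], "delta_rot": [0, 0, 0], "jaw": 8.5}, {"translation": [0, 0, -4], "delta_rot": [0, 0, 0], "jaw": 8.5}, {"translation": [0, 0, -7], "delta_rot": [0, 0, 0], "jaw": 8.5}, {"translation": [0, 0, -10], "delta_rot": [0, 0, 0], "jaw": 8.5}, {"translation": [0, 0, -11.5], "delta_rot": [0, 0, 0], "jaw": 8.5}, {"translation": [0, 0, -12], "delta_rot": [0, 0, 0], "jaw": 8.5}, {"translation": [0, 0, -12], "delta_rot": [0, 0, 0], "jaw": 8.5}]}}

```text
time: 68.0
tool_pos: [0.5563, 0.317, 0.244]
tool_rot: [0.0, 0.769, 0.639, 0.001]
contact_force: [0.2, -0.5, 0.1]
gripper_width: 1.0
grasp_force: 0.0
```

Run:
```python
from h import *; from plant import *
s=state(); print(s["tool_pos"])
f=grab_frame("wrist"); t=(world(f)-HEAD[0])@HEAD[1]
q=t[(t[...,2]>.128)&(t[...,2]<.138)&(abs(t[...,0])<.035)&(abs(t[...,1]-.068)<.02)]; A=np.c_[q[:,:2],np.ones(len(q))]; print(len(q),cv2.minAreaRect(q[:,:2].astype(np.float32)),np.median(q,0),np.linalg.lstsq(A,q[:,2],rcond=None)[0])
shift(s,w(TRAY,[-.0440,-.0598,.0845]),HY)
```

```text
[0.55629601 0.31696972 0.24395549]
2920 ((0.0004474334418773651, 0.06895684450864792), (0.05607565492391586, 0.022334879264235497), 0.017396612092852592) [0.000259   0.06959778 0.13274298] [ 0.00747734 -0.02743635  0.13457231]
shift cm [-63.97   5.45  15.91] rot [ 0.0009 -0.0006  0.0001]
```

>>> {"method": "send_rows", "body": {"steps": [{"translation": [-1.5, 0.1, 0], "delta_rot": [0, 0, 0], "jaw": 8.5}, {"translation": [-4.5, 0.4, 0], "delta_rot": [0, 0, 0], "jaw": 8.5}, {"translation": [-8.5, 0.7, 0], "delta_rot": [0, 0, 0], "jaw": 8.5}, {"translation": [-12.5, 1.1, 0], "delta_rot": [0, 0, 0], "jaw": 8.5}, {"translation": [-16.5, 1.4, 0], "delta_rot": [0, 0, 0], "jaw": 8.5}, {"translation": [-20.5, 1.7, 0], "delta_rot": [0, 0, 0], "jaw": 8.5}, {"translation": [-24.5, 2.1, 0], "delta_rot": [0, 0, 0], "jaw": 8.5}, {"translation": [-28.5, 2.4, 0], "delta_rot": [0, 0, 0], "jaw": 8.5}]}}

```text
time: 68.85
tool_pos: [0.5259, 0.0301, 0.2414]
tool_rot: [-0.001, 0.769, 0.639, -0.001]
contact_force: [0.9, -0.0, -0.4]
gripper_width: 1.0
grasp_force: 0.0
```

>>> {"method": "send_rows", "body": {"steps": [{"translation": [-4, 0.3, 0], "delta_rot": [0, 0, 0], "jaw": 8.5}, {"translation": [-8, 0.7, 0], "delta_rot": [0, 0, 0], "jaw": 8.5}, {"translation": [-12, 1, 0], "delta_rot": [0, 0, 0], "jaw": 8.5}, {"translation": [-16, 1.4, 1], "delta_rot": [0, 0, 0], "jaw": 8.5}, {"translation": [-20, 1.7, 2.5], "delta_rot": [0, 0, 0], "jaw": 8.5}, {"translation": [-24, 2.1, 4], "delta_rot": [0, 0, 0], "jaw": 8.5}, {"translation": [-28, 2.4, 6], "delta_rot": [0, 0, 0], "jaw": 8.5}, {"translation": [-31, 2.7, 8], "delta_rot": [0, 0, 0], "jaw": 8.5}]}}

```text
time: 69.65
tool_pos: [0.4953, -0.2796, 0.1611]
tool_rot: [-0.001, 0.77, 0.638, -0.001]
contact_force: [0.9, -0.1, -0.2]
gripper_width: 0.999
grasp_force: 0.0
```

>>> {"method": "send_rows", "body": {"steps": [{"translation": [-2.5, 0.2, 2.5], "delta_rot": [0, 0, 0], "jaw": 8.5}, {"translation": [-4, 0.3, 4.5], "delta_rot": [0, 0, 0], "jaw": 8.5}, {"translation": [-4.5, 0.4, 6.5], "delta_rot": [0, 0, 0], "jaw": 8.5}, {"translation": [-4.5, 0.4, 7.5], "delta_rot": [0, 0, 0], "jaw": 8.5}, {"translation": [-4.5, 0.4, 7.9], "delta_rot": [0, 0, 0], "jaw": 8.5}, {"translation": [-4.5, 0.4, 7.9], "delta_rot": [0, 0, 0], "jaw": 8.5}, {"translation": [-4.5, 0.4, 7.9], "delta_rot": [0, 0, 0], "jaw": 8.5}, {"translation": [-4.5, 0.4, 7.9], "delta_rot": [0, 0, 0], "jaw": 8.5}]}}

```text
time: 70.45
tool_pos: [0.4938, -0.3225, 0.0857]
tool_rot: [0.001, 0.769, 0.639, 0.0]
contact_force: [0.4, 0.4, -1.2]
gripper_width: 0.994
grasp_force: 0.0
```

Run:
```python
from h import *; from plant import *
s=state(); print(s["tool_pos"],(s["tool_pos"]-TRAY[0])@TRAY[1]); shift(s,w(TRAY,[-.0440,-.0598,.0192]),HY)
f=grab_frame("wrist"); t=(world(f)-TRAY[0])@TRAY[1]; q=t[(t[...,2]>.025)&(t[...,2]<.031)&(abs(t[...,0]+.045)<.04)&(abs(t[...,1]+.06)<.03)]; print(len(q),cv2.minAreaRect(q[:,:2].astype(np.float32)) if len(q)>5 else 0)
```

```text
[ 0.49381879 -0.32248187  0.08566004] [-0.04312112 -0.06043151  0.08566004]
shift cm [ 0.06 -0.11  6.65] rot [0.0019 0.0011 0.0008]
3657 ((-0.044022783637046814, -0.060028076171875), (0.02272714488208294, 0.056079551577568054), 82.89507293701172)
```

>>> {"method": "send_rows", "body": {"steps": [{"translation": [0, -0.1, 0.8], "delta_rot": [0, 0, 0], "jaw": 8.5}, {"translation": [0, -0.1, 2], "delta_rot": [0, 0, 0], "jaw": 8.5}, {"translation": [0, -0.1, 3.5], "delta_rot": [0, 0, 0], "jaw": 8.5}, {"translation": [0, -0.1, 5], "delta_rot": [0, 0, 0], "jaw": 8.5}, {"translation": [0, -0.1, 6], "delta_rot": [0, 0, 0], "jaw": 8.5}, {"translation": [0, -0.1, 6.4], "delta_rot": [0, 0, 0], "jaw": 8.5}, {"translation": [0, -0.1, 6.6], "delta_rot": [0, 0, 0], "jaw": 8.5}, {"translation": [0, -0.1, 6.6], "delta_rot": [0, 0, 0], "jaw": 8.5}]}}

```text
time: 71.3
tool_pos: [0.4923, -0.3223, 0.0183]
tool_rot: [0.0, 0.769, 0.639, 0.0]
contact_force: [-0.3, 0.2, 0.2]
gripper_width: 0.996
grasp_force: 0.0
```

>>> {"method": "send_rows", "body": {"steps": [{"translation": [0, 0, 0], "delta_rot": [0, 0, 0], "jaw": 7.2}, {"translation": [0, 0, 0], "delta_rot": [0, 0, 0], "jaw": 6}, {"translation": [0, 0, 0], "delta_rot": [0, 0, 0], "jaw": 5}, {"translation": [0, 0, 0], "delta_rot": [0, 0, 0], "jaw": 5}, {"translation": [0, 0, 0], "delta_rot": [0, 0, 0], "jaw": 5}, {"translation": [0, 0, 0], "delta_rot": [0, 0, 0], "jaw": 5}, {"translation": [0, 0, 0], "delta_rot": [0, 0, 0], "jaw": 5}, {"translation": [0, 0, 0], "delta_rot": [0, 0, 0], "jaw": 5}]}}

```text
time: 72.1
tool_pos: [0.4928, -0.3227, 0.0193]
tool_rot: [0.001, 0.769, 0.639, 0.0]
contact_force: [0.0, -0.3, 6.0]
gripper_width: 0.644
grasp_force: 63.7
```

>>> {"method": "send_rows", "body": {"steps": [{"translation": [0, 0, -0.5], "delta_rot": [0, 0, 0], "jaw": 5}, {"translation": [0, 0, -1.8], "delta_rot": [0, 0, 0], "jaw": 5}, {"translation": [0, 0, -4], "delta_rot": [0, 0, 0], "jaw": 5}, {"translation": [0, 0, -7.5], "delta_rot": [0, 0, 0], "jaw": 5}, {"translation": [0, 0, -11.5], "delta_rot": [0, 0, 0], "jaw": 5}, {"translation": [0, 0, -15], "delta_rot": [0, 0, 0], "jaw": 5}, {"translation": [0, 0, -17], "delta_rot": [0, 0, 0], "jaw": 5}, {"translation": [0, 0, -18], "delta_rot": [0, 0, 0], "jaw": 5}]}}

```text
time: 72.9
tool_pos: [0.4928, -0.3227, 0.2017]
tool_rot: [0.002, 0.769, 0.639, 0.0]
contact_force: [0.1, -0.2, -1.4]
gripper_width: 0.641
grasp_force: 63.4
```

Run:
```python
from h import *; from plant import *
s=state(); print(s["tool_pos"]); shift(s,w(HEAD,[0,-.068,.175]),HY)
f=grab_frame("wrist"); h=toolpt(s,world(f))
m=(abs(h[...,0])<.02)&(abs(h[...,1])<.026)&(h[...,2]<-.004)&(h[...,2]>-.013); q=h[m]; print(len(q),np.median(q,0),cv2.minAreaRect(q[:,:2].astype(np.float32)))
```

```text
[ 0.49277479 -0.32271245  0.20166657]
shift cm [50.4  -5.48  2.54] rot [0.0036 0.0021 0.0002]
7522 [ 0.00412989 -0.00085269 -0.009314  ] ((0.0005676969885826111, 1.786835491657257e-05), (0.05201585218310356, 0.023429980501532555), 89.82736206054688)
```

>>> {"method": "send_rows", "body": {"steps": [{"translation": [0.8, -0.1, 0], "delta_rot": [0, 0, 0], "jaw": 5}, {"translation": [2.5, -0.3, 0], "delta_rot": [0, 0, 0], "jaw": 5}, {"translation": [5, -0.6, 0], "delta_rot": [0, 0, 0], "jaw": 5}, {"translation": [8.5, -0.9, 0], "delta_rot": [0, 0, 0], "jaw": 5}, {"translation": [12, -1.3, 0], "delta_rot": [0, 0, 0], "jaw": 5}, {"translation": [15.5, -1.7, 0], "delta_rot": [0, 0, 0], "jaw": 5}, {"translation": [19.3, -2.1, 0], "delta_rot": [0, 0, 0], "jaw": 5}, {"translation": [23, -2.5, 0], "delta_rot": [0, 0, 0], "jaw": 5}]}}

```text
time: 73.75
tool_pos: [0.5081, -0.0884, 0.196]
tool_rot: [-0.002, 0.769, 0.639, -0.001]
contact_force: [0.5, 0.5, -0.6]
gripper_width: 0.641
grasp_force: 63.4
```

>>> {"method": "send_rows", "body": {"steps": [{"translation": [3.7, -0.4, 0], "delta_rot": [0, 0, 0], "jaw": 5}, {"translation": [7.4, -0.8, 0], "delta_rot": [0, 0, 0], "jaw": 5}, {"translation": [11, -1.2, 0], "delta_rot": [0, 0, 0], "jaw": 5}, {"translation": [14.5, -1.6, 0], "delta_rot": [0, 0, 0], "jaw": 5}, {"translation": [18, -2, 0], "delta_rot": [0, 0, 0], "jaw": 5}, {"translation": [21, -2.3, 0], "delta_rot": [0, 0, 0], "jaw": 5}, {"translation": [23.7, -2.6, 0], "delta_rot": [0, 0, 0], "jaw": 5}, {"translation": [25.5, -2.8, 0], "delta_rot": [0, 0, 0], "jaw": 5}]}}

```text
time: 74.55
tool_pos: [0.5265, 0.167, 0.1959]
tool_rot: [-0.001, 0.768, 0.64, -0.002]
contact_force: [-0.7, 0.3, -1.2]
gripper_width: 0.646
grasp_force: 63.4
```

>>> {"method": "send_rows", "body": {"steps": [{"translation": [1.4, -0.1, 0.3], "delta_rot": [0, 0, 0], "jaw": 5}, {"translation": [1.9, -0.2, 1], "delta_rot": [0, 0, 0], "jaw": 5}, {"translation": [1.9, -0.2, 1.8], "delta_rot": [0, 0, 0], "jaw": 5}, {"translation": [1.9, -0.2, 2.3], "delta_rot": [0, 0, 0], "jaw": 5}, {"translation": [1.9, -0.2, 2.5], "delta_rot": [0, 0, 0], "jaw": 5}, {"translation": [1.9, -0.2, 2.5], "delta_rot": [0, 0, 0], "jaw": 5}, {"translation": [1.9, -0.2, 2.5], "delta_rot": [0, 0, 0], "jaw": 5}, {"translation": [1.9, -0.2, 2.5], "delta_rot": [0, 0, 0], "jaw": 5}]}}

```text
time: 75.35
tool_pos: [0.5306, 0.1831, 0.1738]
tool_rot: [0.0, 0.769, 0.639, 0.0]
contact_force: [-0.4, 0.4, -0.9]
gripper_width: 0.642
grasp_force: 63.4
```

Run:
```python
from h import *; from plant import *
s=state(); print(s["tool_pos"],s["contact_force"]); shift(s,w(HEAD,[0,-.0682,.1233]),HY)
```

```text
[0.53059823 0.18313907 0.17382997] [-0.35101946  0.3798818  -0.89868837]
shift cm [-0.05  0.06  5.05] rot [ 0.0008 -0.0003 -0.0004]
```

>>> {"method": "send_rows", "body": {"steps": [{"translation": [0, 0, 0.5], "delta_rot": [0, 0, 0], "jaw": 5}, {"translation": [0, 0, 1.2], "delta_rot": [0, 0, 0], "jaw": 5}, {"translation": [0, 0, 2], "delta_rot": [0, 0, 0], "jaw": 5}, {"translation": [0, 0, 2.8], "delta_rot": [0, 0, 0], "jaw": 5}, {"translation": [0, 0, 3.5], "delta_rot": [0, 0, 0], "jaw": 5}, {"translation": [0, 0, 4.1], "delta_rot": [0, 0, 0], "jaw": 5}, {"translation": [0, 0, 4.5], "delta_rot": [0, 0, 0], "jaw": 5}, {"translation": [0, 0, 4.6], "delta_rot": [0, 0, 0], "jaw": 5}]}}

```text
time: 76.15
tool_pos: [0.5299, 0.1833, 0.1266]
tool_rot: [-0.0, 0.769, 0.639, -0.0]
contact_force: [-0.8, 0.1, -1.5]
gripper_width: 0.639
grasp_force: 63.4
```

>>> {"method": "send_rows", "body": {"steps": [{"translation": [0, 0, 0.1], "delta_rot": [0, 0, 0], "jaw": 5}, {"translation": [0, 0, 0.2], "delta_rot": [0, 0, 0], "jaw": 5}, {"translation": [0, 0, 0.3], "delta_rot": [0, 0, 0], "jaw": 5}, {"translation": [0, 0, 0.4], "delta_rot": [0, 0, 0], "jaw": 5}, {"translation": [0, 0, 0.5], "delta_rot": [0, 0, 0], "jaw": 5}, {"translation": [0, 0, 0.5], "delta_rot": [0, 0, 0], "jaw": 5}, {"translation": [0, 0, 0.5], "delta_rot": [0, 0, 0], "jaw": 5}, {"translation": [0, 0, 0.5], "delta_rot": [0, 0, 0], "jaw": 5}]}}

```text
time: 76.95
tool_pos: [0.5307, 0.1835, 0.1232]
tool_rot: [0.0, 0.769, 0.639, 0.0]
contact_force: [-1.1, 0.1, 5.8]
gripper_width: 0.642
grasp_force: 64.1
```

Run:
```python
from h import *; from plant import *
s=state(); print(s["tool_pos"],(s["tool_pos"]-HEAD[0])@HEAD[1],s["contact_force"])
```

```text
[0.53070914 0.18347389 0.12315765] [-0.00061484 -0.06737767  0.12315765] [-1.05944583  0.0974224   5.75745304]
```

>>> {"method": "send_rows", "body": {"steps": [{"translation": [0, 0, 0], "delta_rot": [0, 0, 0], "jaw": 5.6}, {"translation": [0, 0, 0], "delta_rot": [0, 0, 0], "jaw": 6}, {"translation": [0, 0, 0], "delta_rot": [0, 0, 0], "jaw": 6.5}, {"translation": [0, 0, 0], "delta_rot": [0, 0, 0], "jaw": 7.5}, {"translation": [0, 0, 0], "delta_rot": [0, 0, 0], "jaw": 8.5}, {"translation": [0, 0, 0], "delta_rot": [0, 0, 0], "jaw": 8.5}, {"translation": [0, 0, 0], "delta_rot": [0, 0, 0], "jaw": 8.5}, {"translation": [0, 0, 0], "delta_rot": [0, 0, 0], "jaw": 8.5}]}}

```text
time: 77.75
tool_pos: [0.5303, 0.1834, 0.1223]
tool_rot: [-0.0, 0.769, 0.639, 0.0]
contact_force: [-0.1, 0.0, -0.8]
gripper_width: 0.994
grasp_force: 0.0
```

>>> {"method": "send_rows", "body": {"steps": [{"translation": [0, 0, -0.5], "delta_rot": [0, 0, 0], "jaw": 8.5}, {"translation": [0, 0, -2], "delta_rot": [0, 0, 0], "jaw": 8.5}, {"translation": [0, 0, -4], "delta_rot": [0, 0, 0], "jaw": 8.5}, {"translation": [0, 0, -7], "delta_rot": [0, 0, 0], "jaw": 8.5}, {"translation": [0, 0, -10], "delta_rot": [0, 0, 0], "jaw": 8.5}, {"translation": [0, 0, -11.5], "delta_rot": [0, 0, 0], "jaw": 8.5}, {"translation": [0, 0, -12], "delta_rot": [0, 0, 0], "jaw": 8.5}, {"translation": [0, 0, -12], "delta_rot": [0, 0, 0], "jaw": 8.5}]}}

```text
time: 78.55
tool_pos: [0.5304, 0.1834, 0.2429]
tool_rot: [0.0, 0.769, 0.639, 0.0]
contact_force: [0.1, 0.7, 1.3]
gripper_width: 0.999
grasp_force: 0.0
```

Run:
```python
from h import *; from plant import *
s=state(); print(s["tool_pos"])
f=grab_frame("wrist"); cv2.imwrite("pics/w10.png",f["pixels"]); t=(world(f)-HEAD[0])@HEAD[1]
for y in (-.068,.068):
  q=t[(t[...,2]>.128)&(t[...,2]<.136)&(abs(t[...,0])<.035)&(abs(t[...,1]-y)<.02)]; print(len(q),cv2.minAreaRect(q[:,:2].astype(np.float32)),np.median(q,0))
q=t[(t[...,2]>.113)&(abs(t[...,1]-.01)<.008)&(abs(t[...,0])<.006)&(t[...,2]<.13)]; print(np.median(q,0))
W=world(grab_frame("scene")); d=W-DISH[0]; q=W[(W[...,2]>.026)&(W[...,2]<.034)&(np.hypot(d[...,0],d[...,1])<.045)]; print("worn",len(q),q.mean(0))
```

```text
[0.53043309 0.18343084 0.24288449]
2359 ((-0.00020583346486091614, -0.06680279225111008), (0.056116294115781784, 0.022170478478074074), 0.1119813472032547) [-6.44828992e-05 -6.51509268e-02  1.32606763e-01]
3494 ((0.0004904735833406448, 0.06572546064853668), (0.05646878480911255, 0.017134258523583412), 0.16395795345306396) [0.000408   0.06535341 0.13265565]
[-7.84945107e-05  9.87664118e-03  1.17148190e-01]
worn 179 [0.63512938 0.00940356 0.03015757]
```

View pics/w10.png

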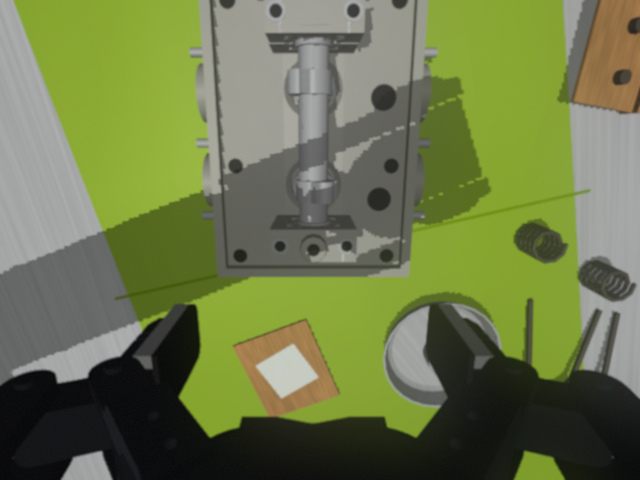

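The wrist view shows both caps square on the head, the boss cap at (313,247) and the plain cap at (314,15). The camshaft is in place between them, the cardboard is empty, and the worn tappet is in the dish. Handing in.

```bash
python3 -c "
from plant import *
print(job_done())"
```

```text
the job is handed in; nothing more can be done
None
```

The worn tappet is replaced, the camshaft and both caps are back on their bearings, and the job is handed in at about 79 s of robot time; I haven't seen the verdict, but my last measurements had everything in place.

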